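Clear the jammed setting-block tube and fill the sloped tray

ROBOT

A 6-joint arm with a two-finger parallel gripper is mounted at the origin on the work surface. World frame = base frame: x ahead of the robot, y to its left, z up, the work surface at z = 0. Lengths are in m, angles in degrees, forces in N, time in s.
With the tool pointing down it reaches from about 0.375 to 0.9 m from the base axis. Payload 3.1 kg.
Tool frame: the origin (TCP) lies at the very end of the fingers, on their centre line; the grasp point (between the pads) lies 19 mm behind it; z points along the fingers, y is the direction in which the jaws open and shut (so a half turn about z gives the same grasp; the last joint's range is limited). The gripper opens to 87 mm and grips with 3 to 60 N. Pads are 19 mm wide; open, the fingers measure 117 mm over their backs; the gripper's body (75 mm by 190 mm) begins 51 mm behind the grasp point.
Start: joints at [-80.243, 30.224, 82.088, -0, 67.689, -10.227], TCP at [0.214, -0.587, 0.223] pointing down, gripper open.
Joint ranges: [-176.69, 176.69], [-43.24, 126.21], [12.49, 139.97], [-82, 262], [0, 151.66], [-163.58, 163.58]. Speed limits (degrees/s): [159.86, 159.86, 180, 180, 180, 180].

INTERFACE

Orientations are given as a 3x3 rotation matrix whose columns are the frame's x, y, z axes.
In Python, from rig import bot gives the robot as it stands. The module is installed in compiled form; this text tells all that it offers.
- The arm moves only by the tool play_rows, never from a script. Its argument "targets" is a list of rows, each a list of 7 numbers: the closure, from 0 (fully open) to 1 (shut), then the shift along the world's x, y, z in m, then the turn, a rotation vector about the world's x, y, z in rad. A call has 1 to 12 rows; each row shifts and turns the commanded pose from where the row before left it; what a row does not reach is not made up. A row lasts 1/8 s, in which the tool goes at most 62.5 mm and 10.7 degrees, less where a joint would pass 70% of its speed; a pose out of reach is approached as far as the arm can. A call with a gripper value outside its range is refused whole. The fingers move at their own pace and stop on an object; the grip force is fixed at half the most. Time passes only in rows, so rows that do not move let the fingers close. It gives the time, the measured TCP pose, the force and the opening at its end, in the units of the state.
- bot.read_state(): the state, without advancing time (a new reading comes with each control period).
- bot.capture(name): name is "scene" or "top" or "wrist"; returns the picture (384x512x3 uint8, blue, green, red); there is no depth.
- bot.get_calibration(name): a dict with "fx", "fy", "cx", "cy" (pixels), "R" (3x3) and "t" (3): a world point X has camera coordinates R X + t. Camera axes: x right, y down, z forward; pixel columns grow to the right and rows downward; lengths in m; the calibration is good to about 2 mm. The wrist camera is an equidistant fisheye: a pixel r from the principal point sees the ray r / f radians off the axis. A picture is of the moment at which its call begins: read the wrist's pose just before it. get_calibration takes no time and is no camera call; for the wrist camera it gives the pose at the moment of the call.
- bot.hand_in(): hands the job in, once; it reports no verdict.
The state is a dict: "time_s": time; "joint_positions": joint angles; "qvel": joint speeds; "tau": joint torques, N m; "position": TCP position; "tcp_rot": TCP orientation; "force": force on the tool from outside, world axes, zero at the start; "moment": the same for the moment, N m; "opening": opening from 0.0 (shut) to 1.0 (fully open).
Only numpy, scipy, OpenCV 4.12 (cv2) and the standard library are available. Lean on these libraries where they do the work, as an engineer would, in place of code of your own. Each camera call takes 0.05 s, during which the arm holds its last target. There are 200 camera calls.

TASK

One or two setting blocks are jammed in the feeder's tube: lift the cap off and set it upright in its square dish, then tip the tube over onto its rest, and only then push the rod down the tube, all the way in, until every jammed block has come out at the bottom. Then collect all the blocks, those from the tube and those lying about the bench, on the sloped tray, each lying flat and lengthwise down the slope with its end right against the back stop. Leave the tube tipped, the rod standing in its stand and the rest of the bench undisturbed.

Things in the scene. Friction and masses are not known exactly. Their poses are not given: they have to be found in the camera images.
- feeder: Fixed plywood feeder. Origin on the bench under the tube's pivot (150 mm up, along y). x level, pointing downhill from the tube to the tray's back stop; z up. Base x -110 to 225, y +-106 mm, 8 mm thick. Cheeks beside the tube at y +-22 to +-30, x +-15, up to z 166 mm; a rest post for the tipped tube at x -50 mm, 165 mm high. Upright, the tube's outlet is 30 mm above the tray: no room for blocks to leave.
- tube (a joint): Tilt of the aluminium box tube: 0 upright (start), grows as its mouth leans to the feeder's -x (away from the tray), 0.75 rad fully tipped on its rest. Tips when its upper part is pushed to -x with a few N; falls on by itself past about 0.2 rad and stays. 140 mm long, outside 38 (feeder x) x 40 mm (y), bore 32 (x) x 24 mm (y), open at both ends; outlet 45 mm below the pivot, mouth 95 mm above.
- tube_mouth (a point): Centre of the tube's upper mouth, on the bore's axis. Its z axis runs along the bore, out of the mouth; its y axis is the pivot's axis.
- tube_outlet (a point): Centre of the tube's lower, outlet end, on the bore's axis; axes as tube_mouth (z runs up the bore to the mouth, 140 mm away).
- tray: Sloped tray on the feeder: white deck 200 mm wide, falling 16 degrees to its back stop. Origin on the deck at the foot of the stop's face, half-way across. x points down the slope (stop's face x = 0; deck from x = -215 mm, under the tube's outlet), y across (side walls at +-100 mm, 17 mm high), z square to the deck. Stop 31 mm high. Blocks do not slide down by themselves: push them (about 0.2 N).
- cap_knob (a point): Centre of the knob (26 mm in diameter, 28 mm tall, upright) of the loose black cap: a 50 x 50 mm square lid, 20 mm tall below the knob, whose 14 mm deep skirt fits loosely over the tube's mouth (2 to 3 mm play). The point is 34 mm above the cap's lower rim; x and y axes parallel to the lid's sides, z up. 60 g.
- cap_dish_floor (a point): Cap holder: square grey open dish 74 x 74 mm outside, 64 x 64 mm inside, walls 5 mm, 18 mm high, fixed to the bench. Point: centre of its inner floor, 5 mm above the bench; x and y parallel to its sides.
- rod_handle (a point): Centre of the push rod's handle: dark wood cylinder 34 mm in diameter, 60 mm long, coaxial with the rod. z axis along the rod, from tip to handle. Below it a flat-ended steel shaft, 14 mm in diameter, 145 mm long: the tip is 175 mm from this point, and the handle meets the mouth when the rod is fully in. 180 g. Starts standing in the rod stand.
- rod_tip (a point): Centre of the rod's lower, flat end; z axis along the rod towards the handle.
- rod_stand_top (a point): Rod stand: fixed wooden post 42 x 42 mm, 80 mm tall on a 70 mm foot, with a 22 x 22 mm square upright hole 72 mm deep. Point: centre of the hole's mouth, 80 mm above the bench; x and y parallel to its sides. In it the rod stands with its tip 8 mm above the bench.
- jam1_mid (a point): Plain hardwood setting block, square bar 24 x 24 x 60 mm, 30 g (loose in use). Point: its centre. Its own z axis runs along its 60 mm length. It starts jammed in the tube's bore, lowest, its lower end 12 mm above the outlet. A sprung liner grips the blocks in the bore: pushing them out from above takes about 5 to 10 N. Always present.
- jam2_mid (a point): Plain hardwood setting block, square bar 24 x 24 x 60 mm, 30 g (loose in use). Point: its centre. Its own z axis runs along its 60 mm length. It starts jammed in the tube's bore, on top of the first, its upper end 8 mm below the mouth. May be absent.
- loose1_mid (a point): Plain hardwood setting block, square bar 24 x 24 x 60 mm, 30 g (loose in use). Point: its centre. Its own x axis runs along its 60 mm length. It starts lying flat somewhere on the bench, at any yaw. May be absent.
- loose2_mid (a point): Plain hardwood setting block, square bar 24 x 24 x 60 mm, 30 g (loose in use). Point: its centre. Its own x axis runs along its 60 mm length. It starts lying flat somewhere on the bench, at any yaw. May be absent.
- loose3_mid (a point): Plain hardwood setting block, square bar 24 x 24 x 60 mm, 30 g (loose in use). Point: its centre. Its own x axis runs along its 60 mm length. It starts lying flat somewhere on the bench, at any yaw. May be absent.
- hammer: Bystander, not to be disturbed: hammer lying at the back of the bench. Origin: centre of its underside.
- pliers: Bystander, not to be disturbed: green-handled pliers, lying. Origin: centre of its underside.
- sanding_block: Bystander, not to be disturbed: pale wooden sanding block 75 x 45 x 32 mm. Origin: centre of its underside.
- glue_bottle: Bystander, not to be disturbed: white glue bottle, 56 mm in diameter, 140 mm tall, standing. Origin: centre of its underside.
- ruler: Bystander, not to be disturbed: steel ruler 300 x 30 x 5 mm. Origin: centre of its underside.
Things that resemble listed ones, but are neither listed nor needed, are in the scene too. Of the things shaped like the part that bears cap_knob, the black one is meant. What is shaped like the part that bears loose3_mid but turquoise is not meant.

How it is judged:
By the outcome, as a careful person would: the job done as asked, in the order asked, and still so for the second after the job is handed in, with the robot touching nothing.
Of jam2, loose1, loose2, loose3 only 2 to 3 are there at a start; the rules pass over those that are not, and their reading is None.
At some moment in a run one of loose1, loose2, loose3 may be knocked a few centimetres aside while the robot is not near it.
It also fails if it takes over 210 s, if anything falls off the work surface, if the arm or the gripper's body presses on something with over 40 N, if the wrist force passes 120 N, or if a joint passes its speed limit or range.

## Working session

There is one attempt and no reset: what is moved stays moved. The work goes in short steps, Python scripts to look and compute and a tool call to move; the robot and the scene stay as the last step left them, time stands still between calls to the robot, and variables do not carry over. Pictures are saved under pics/ and viewed, about 12 in all and at most 16, crops included, and the job is handed in when it is done.

Besides the shell and the picture viewer there is one more tool, called after "Request:" as name(argument=value, ...), one argument or row to a line, values as JSON. play_rows: Moves the arm, as the interface text tells. Its arguments: {"type":"object","properties":{"targets":{"type":"array","items":{"type":"array","items":{"type":"number"}}}},"required":["targets"]}

```bash
ls; mkdir -p pics; python3 - <<'E'
from rig import bot
import cv2,json
s=bot.read_state();print({k:s[k] for k in('time_s','position','force','opening')})
for n in('scene','top'):
    cv2.imwrite(f'pics/{n}0.png',cv2.resize(bot.capture(n),(800,600)));c=bot.get_calibration(n);print(n,c)
E
```

```text
pics
{'time_s': 0.0, 'position': array([ 0.21349523, -0.58664181,  0.22158269]), 'force': array([-0.40668428,  0.16442631,  0.16852895]), 'opening': 0.9987321936132598}
scene {'fx': 355.57341499002894, 'fy': 355.57341499002894, 'cx': 254.91193013666924, 'cy': 193.87846949589775, 'R': array([[ 0.67096515,  0.74142378,  0.00982538],
       [ 0.54578672, -0.48486344, -0.68339176],
       [-0.50191894,  0.46389462, -0.72998573]]), 't': array([-0.30747866, -0.20918445,  1.48288236])}
top {'fx': 370.65050719637514, 'fy': 370.65050719637514, 'cx': 249.36205127514287, 'cy': 192.228915111875, 'R': array([[-0.05415689, -0.99852225, -0.00451108],
       [-0.97313569,  0.05379134, -0.22386028],
       [ 0.22377213, -0.00773369, -0.97461081]]), 't': array([-0.04491328,  0.59245016,  1.08192515])}
```

View pics/scene0.png

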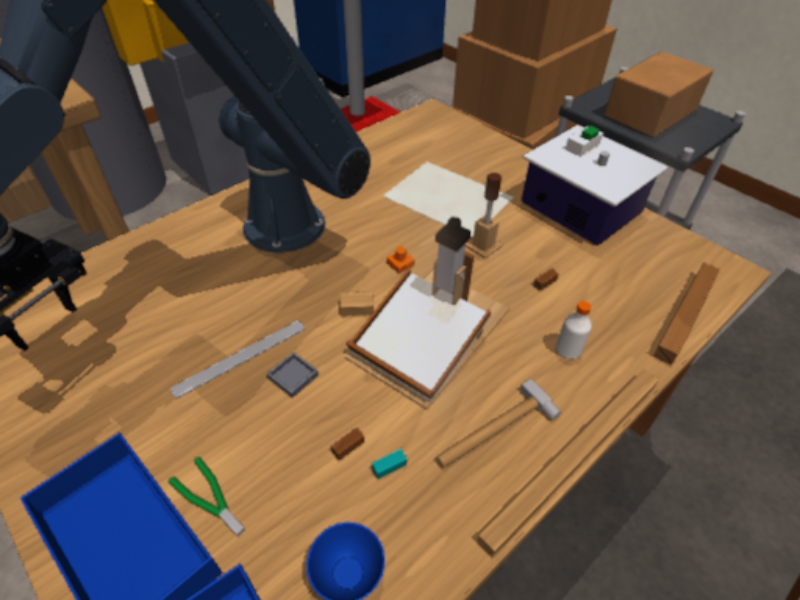

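View pics/top0.png

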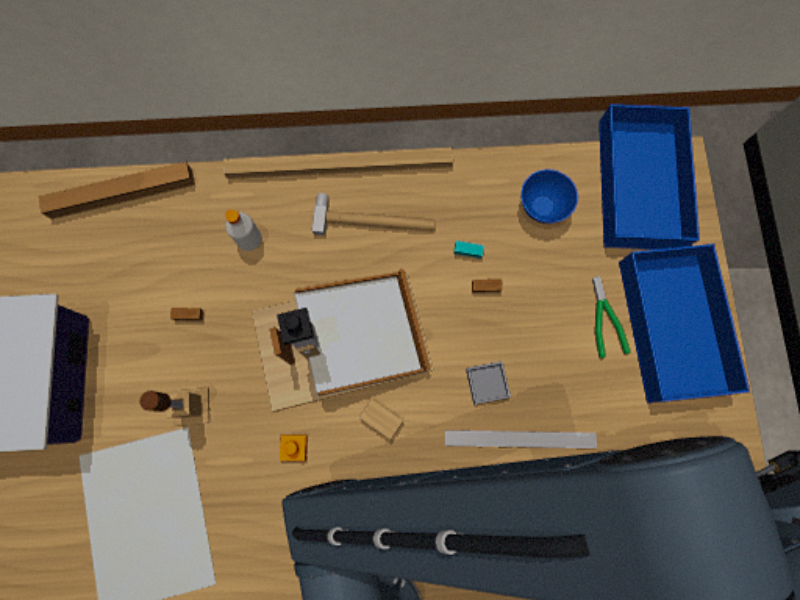

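The top view shows the feeder with its black cap (295,325), the dish (488,383), the rod and stand (155–195,403), and loose blocks at (487,286) and (187,314). The turquoise and orange look-alikes are there too. I see no third loose block, so I'll zoom in for measuring.

```bash
cat > h.py <<'E'
import numpy as np,cv2
from rig import bot
def ray(n,u,v,c=None):
    c=c or bot.get_calibration(n); x=(u-c['cx'])/c['fx'];y=(v-c['cy'])/c['fy']
    if n=='wrist':
        r=np.hypot(x,y)+1e-12; d=np.array([x/r*np.sin(r),y/r*np.sin(r),np.cos(r)])
    else: d=np.array([x,y,1.])
    return -c['R'].T@c['t'], c['R'].T@d
def at(n,u,v,z,c=None):
    o,d=ray(n,u,v,c); return o+d*(z-o[2])/d[2]
def proj(n,X,c=None):
    c=c or bot.get_calibration(n); p=c['R']@np.array(X)+c['t']
    if n=='wrist':
        th=np.arctan2(np.hypot(p[0],p[1]),p[2]); k=th/(np.hypot(p[0],p[1])+1e-12); q=p[:2]*k
    else: q=p[:2]/p[2]
    return np.array([c['cx']+c['fx']*q[0],c['cy']+c['fy']*q[1]])
E
python3 - <<'E'
from h import *
im=cv2.imread('pics/top0.png')
raw=bot.capture('top');cv2.imwrite('pics/topraw.png',raw)
cv2.imwrite('pics/c1.png',cv2.resize(raw[165:300,80:340],None,fx=3,fy=3,interpolation=cv2.INTER_CUBIC))
raw=bot.capture('scene');cv2.imwrite('pics/sceneraw.png',raw)
cv2.imwrite('pics/c2.png',cv2.resize(raw[100:300,170:370],None,fx=3,fy=3,interpolation=cv2.INTER_CUBIC))
for n,u,v,z in [('loose A',487,286,.024),('loose B',187,314,.024),('dish',488,383,.018),('cap',293,323,.285)]:
    print(n,at('top',u*.64,v*.64,z))
E
```

```text
loose A [ 0.61832513 -0.2805235   0.024     ]
loose B [0.59326279 0.33923748 0.024     ]
dish [ 0.4198484  -0.26522454  0.018     ]
cap [0.51075777 0.07939656 0.285     ]
```

View pics/c1.png

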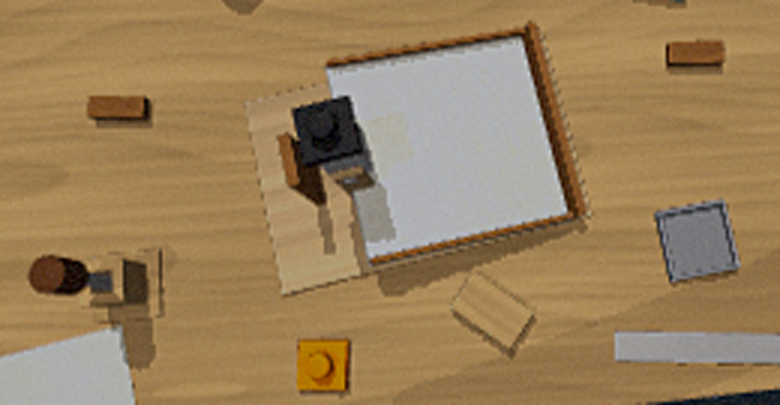

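View pics/c2.png

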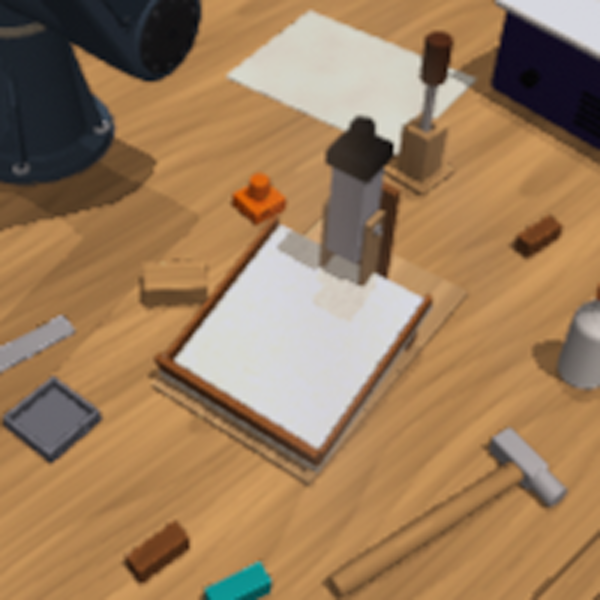

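```bash
python3 - <<'E'
from h import *
from scipy.optimize import least_squares
T=lambda x,y:(80+x/3-.33,165+y/3-.33); S=lambda x,y:(170+x/3-.33,100+y/3-.33)
ct,cs=bot.get_calibration('top'),bot.get_calibration('scene')
def tri(a,b):
    A=[];r=[]
    for n,p in(('top',T(*a)),('scene',S(*b))):
        o,d=ray(n,*p);d/=np.linalg.norm(d);P=np.eye(3)-np.outer(d,d);A.append(P);r.append(P@o)
    x,res,_,_=np.linalg.lstsq(np.vstack(A),np.hstack(r),rcond=None);return x,np.sqrt(res)
print('handle top',tri((48,274),(438,38)),'knobtop',tri((322,122),(364,124)))
obs=[('top',T(246,104),(-.11,.106,.008)),('top',T(283,295),(-.11,-.106,.008)),('top',T(588,220),(.225,-.106,.008)),('top',T(322,122),(0,0,.279)),
('scene',S(306,482),(.225,.106,.0)),('scene',S(466,293),(-.11,.106,.008))]
# deck bottom corners at stop face
def W(p,X):
    c,s=np.cos(p[2]),np.sin(p[2]);return np.array([p[0]+c*X[0]-s*X[1],p[1]+s*X[0]+c*X[1],X[2]])
f=lambda p:np.hstack([proj(n,W(p,X),ct if n=='top' else cs)-np.array(uv) for n,uv,X in obs])
r=least_squares(f,[.5,.08,-1.5],loss='soft_l1');print(r.x,np.degrees(r.x[2]),f(r.x).reshape(-1,2).round(1))
p=r.x
# deck inner corner at stop right-front: c1 (567,213) wall tops; test x0
for x0 in (.195,.2,.205,.21,.215):
    z0=.075-x0*np.tan(np.radians(16)); out=[]
    for y in(-.1,.1):
        for h in (0,.031):
            X=W(p,(x0+h*np.sin(.279),y,z0+h*np.cos(.279)));q=proj('top',X,ct);out.append(((q[0]-80+.33)*3,(q[1]-165+.33)*3))
    print(x0,z0,np.round(out))
for n,c in (('dish',[(656,211),(724,201),(738,270),(671,283)]),):
    P=np.array([at('top',*T(*q),.018) for q in c]);print(n,P.round(4),P.mean(0)); e=P[1]-P[0];print(np.degrees(np.arctan2(e[1],e[0])),[np.linalg.norm(P[i]-P[i-1]) for i in range(4)])
P=np.array([at('top',*T(*q),.08) for q in [(121,260),(147,258),(149,303),(124,305)]]);print('stand',P.round(4),P.mean(0))
for nm,c in (('A',[(667,42),(722,40),(724,64),(668,66)]),('B',[(88,96),(146,95),(148,118),(90,119)])):
    P=np.array([at('top',*T(*q),.02) for q in c]);print(nm,P.mean(0),[np.linalg.norm(P[i]-P[i-1]) for i in range(4)])
E
```

```text
handle top (array([0.40908132, 0.33388263, 0.21175296]), array([0.0024888])) knobtop (array([0.51763548, 0.08405925, 0.27733077]), array([0.00384109]))
[ 0.5139121   0.08324786 -1.38402914] -79.29902818654506 [[-0.8 -0.8]
 [-0.5 -0.1]
 [ 1.4 -0.8]
 [-0.6  0.7]
 [-1.3  1. ]
 [-0.4 -0.9]]
0.195 0.019084649777032447 [[564. 218.]
 [573. 213.]
 [518.  39.]
 [526.  30.]]
0.2 0.01765092284823841 [[568. 217.]
 [578. 212.]
 [522.  38.]
 [530.  29.]]
0.205 0.01621719591944438 [[573. 216.]
 [582. 211.]
 [527.  37.]
 [535.  28.]]
0.21 0.014783468990650334 [[577. 215.]
 [587. 210.]
 [531.  37.]
 [539.  28.]]
0.215 0.013349742061856296 [[582. 214.]
 [592. 209.]
 [536.  36.]
 [544.  27.]]
dish [[ 0.4538 -0.2242  0.018 ]
 [ 0.4604 -0.2964  0.018 ]
 [ 0.3882 -0.304   0.018 ]
 [ 0.3787 -0.2334  0.018 ]] [ 0.42025625 -0.26451165  0.018     ]
-84.80143761923051 [np.float64(0.0756770469620124), np.float64(0.07256069534749035), np.float64(0.07260434077486544), np.float64(0.07114677670678532)]
stand [[0.428  0.315  0.08  ]
 [0.4286 0.2894 0.08  ]
 [0.3847 0.2866 0.08  ]
 [0.3842 0.311  0.08  ]] [0.40636317 0.30047484 0.08      ]
A [ 0.62173878 -0.28063085  0.02      ] [np.float64(0.026815107833742444), np.float64(0.05976573004145734), np.float64(0.02685008244295178), np.float64(0.06054640716956066)]
B [0.59636548 0.3428714  0.02      ] [np.float64(0.025560802209088886), np.float64(0.06241118407782315), np.float64(0.02551693952147031), np.float64(0.062115724120613176)]
```

Request:
play_rows(
  targets=[
    [0.3, 0.02, 0.02, 0.05, 0, 0, 0],
    [0.3, 0.02, 0.03, 0.05, 0, 0, 0],
    [0.3, 0.025, 0.055, 0.005, 0, 0, 0],
    [0.3, 0.025, 0.055, 0.005, 0, 0, 0],
    [0.3, 0.025, 0.055, 0.005, 0, 0, 0],
    [0.3, 0.025, 0.055, 0.005, 0, 0, 0],
    [0.3, 0.025, 0.055, 0.005, 0, 0, 0],
    [0.3, 0.025, 0.055, 0.005, 0, 0, 0],
    [0.3, 0.025, 0.055, 0, 0, 0, 0],
    [0.3, 0.025, 0.055, 0, 0, 0, 0],
    [0.3, 0.025, 0.055, 0, 0, 0, 0],
    [0.3, 0.02, 0.045, 0, 0, 0, 0],
  ],
)

```text
time_s: 1.7
position: [0.4991, 0.005, 0.3526]
tcp_rot: [[0.939, 0.343, 0.0], [0.343, -0.939, 0.0], [0.0, 0.0, -1.0]]
force: [-0.4, -0.2, -0.1]
opening: 0.703
```

```bash
python3 - <<'E'
from h import *
s=bot.read_state();print(s['time_s'],s['position'],s['tcp_rot'].round(3),s['joint_positions'],s['opening'])
c=bot.get_calibration('wrist');print(c, -c['R'].T@c['t'])
print(proj('wrist',(.514,.083,.279)))
w=bot.capture('wrist');cv2.imwrite('pics/w1.png',cv2.resize(w,(800,600)))
cv2.imwrite('pics/topraw2.png',bot.capture('top'))
E
```

```text
1.7 [0.49906227 0.00495617 0.35255349] [[ 0.939  0.343  0.   ]
 [ 0.343 -0.939  0.   ]
 [ 0.     0.    -1.   ]] [-1.22838452e+01  1.23515721e+01  8.92551905e+01  3.95371735e-03
  7.83802924e+01  5.76618754e+01] 0.7034398050740013
{'fx': 297.3186396354542, 'fy': 297.3186396354542, 'cx': 254.64573124366572, 'cy': 185.166880825418, 'R': array([[ 3.41559069e-01, -9.39860107e-01,  6.17361269e-04],
       [-8.94858697e-01, -3.25003928e-01,  3.05941758e-01],
       [-2.87341809e-01, -1.05049633e-01, -9.52050030e-01]]), 't': array([-0.16762972,  0.36946076,  0.65940506])} [0.57734527 0.03179797 0.51485662]
[169.97240625 146.2678914 ]
```

View pics/w1.png

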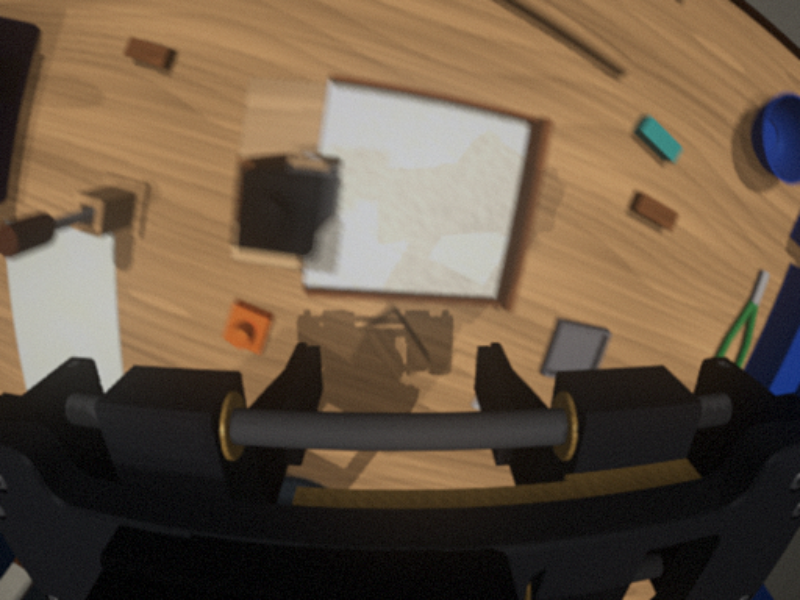

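The wrist view shows the cap near (290,203) (800-px scale), where I predicted the knob at (265,228). I'll overlay the prediction on a brightened crop.

```bash
python3 - <<'E'
from h import *
w=cv2.resize(cv2.imread('pics/w1.png'),(512,384))
g=(255*(w/255.)**.4).astype(np.uint8); x0,y0=130,80
k=cv2.resize(g[y0:200,x0:260],None,fx=5,fy=5)
c=bot.get_calibration('wrist');fx=np.array([.186,-.983,0]);fy=np.array([.983,.186,0])
def dot(X,col):
    q=(proj('wrist',X,c)-[x0,y0]+.5)*5; cv2.circle(k,tuple(int(v) for v in q),5,col,2)
B=np.array([.514,.083,0])
for a in(-1,1):
    for b in(-1,1): dot(B+[0,0,.251]+.025*a*fx+.025*b*fy,(0,0,255))
for t in range(12): dot(B+[0,0,.279]+.013*np.cos(t/6*np.pi)*fx+.013*np.sin(t/6*np.pi)*fy,(0,255,0))
cv2.imwrite('pics/w1c.png',k)
E
```

```text
(no output)
```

View pics/w1c.png

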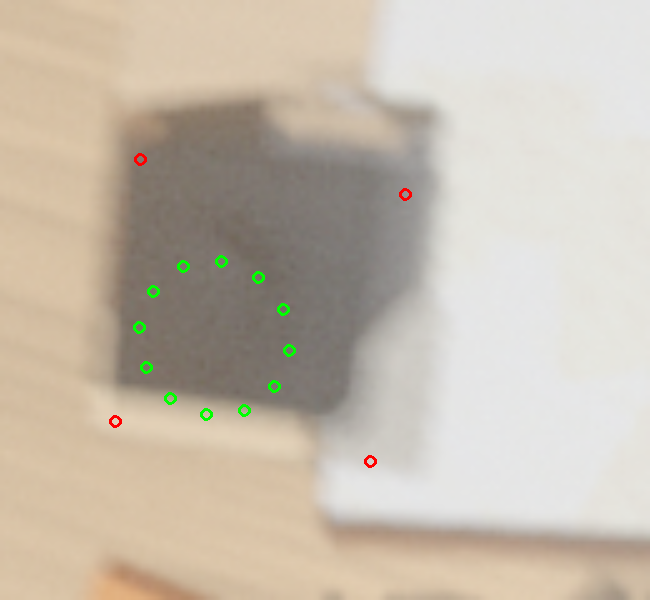

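```bash
python3 - <<'E'
from h import *
c=bot.get_calibration('wrist');s=bot.read_state();print(s['time_s'],s['position'],-c['R'].T@c['t'])
k=800/512
for n,X in [('dish',(.42,-.2645,.018)),('A',(.6217,-.2806,.024)),('B',(.5964,.3429,.024)),('stand',(.407,.333,.08)),('handle',(.409,.334,.183))]: print(n,proj('wrist',X,c)*k)
p=[.5139,.0832,-1.384]
def W(X):
    cc,ss=np.cos(p[2]),np.sin(p[2]);return (p[0]+cc*X[0]-ss*X[1],p[1]+ss*X[0]+cc*X[1],X[2])
for X in [(-.11,.106,.008),(-.11,-.106,.008),(.21,-.1,.0147),(.21,.1,.0147),(.0,.0,.285)]: print(X,proj('wrist',W(X),c)*k)
# bgr at top picture around cap
E
```

```text
1.8 [0.49957972 0.00684029 0.35236178] [0.57766125 0.03376674 0.5147691 ]
dish [577.61839436 359.23939402]
A [659.40333501 217.56653137]
B [149.41488332  53.65269821]
stand [ 90.56392504 217.87379034]
handle [ 29.71190731 235.56090176]
(-0.11, 0.106, 0.008) [253.40581192  79.29488734]
(-0.11, -0.106, 0.008) [232.7874332  262.27469049]
(0.21, -0.1, 0.0147) [503.42639966 302.52172627]
(0.21, 0.1, 0.0147) [540.92586845 130.88726323]
(0.0, 0.0, 0.285) [265.6251101  232.27432365]
```

```bash
python3 - <<'E'
from h import *
T=lambda x,y:(80+x/3-.33,165+y/3-.33)
P=np.array([at('top',*T(*q),.251) for q in [(293,107),(350,96),(362,153),(304,167)]]);print(P.round(4),P.mean(0),[np.linalg.norm(P[i]-P[i-1]) for i in range(4)])
fx=np.array([.186,-.983,0]);fy=np.array([.983,.186,0]);B=np.array([.514,.083,0])
for n,f,x0,y0,x1,y1 in(('topraw2',8,165,185,210,235),('sceneraw',8,270,125,315,175)):
    im=cv2.imread(f'pics/{n}.png'); g=(255*(im/255.)**.5).astype(np.uint8); k=cv2.resize(g[y0:y1,x0:x1],None,fx=f,fy=f,interpolation=cv2.INTER_CUBIC)
    def dot(X,col):
        q=(proj(n[:3] if n[0]=='t' else 'scene',X)-[x0,y0]+.5)*f; cv2.circle(k,tuple(int(v) for v in q),3,col,-1)
    for a in(-1,1):
        for b in(-1,1): dot(B+[0,0,.251]+.025*a*fx+.025*b*fy,(0,0,255)); dot(B+[0,0,.231]+.025*a*fx+.025*b*fy,(255,0,0))
    for t in range(12): dot(B+[0,0,.279]+.013*np.cos(t/6*np.pi)*fx+.013*np.sin(t/6*np.pi)*fy,(0,255,0))
    globals()['k'+n]=k
h=400
cv2.imwrite('pics/cmp.png',np.hstack([ktopraw2[:h],ksceneraw[:h]]))
E
```

```text
[[0.5357 0.1109 0.251 ]
 [0.5427 0.0617 0.251 ]
 [0.4924 0.0526 0.251 ]
 [0.4831 0.1022 0.251 ]] [0.51347667 0.08186816 0.251     ] [np.float64(0.05332827561867906), np.float64(0.04968714673429505), np.float64(0.051074111544341876), np.float64(0.05039300794801683)]
```

View pics/cmp.png

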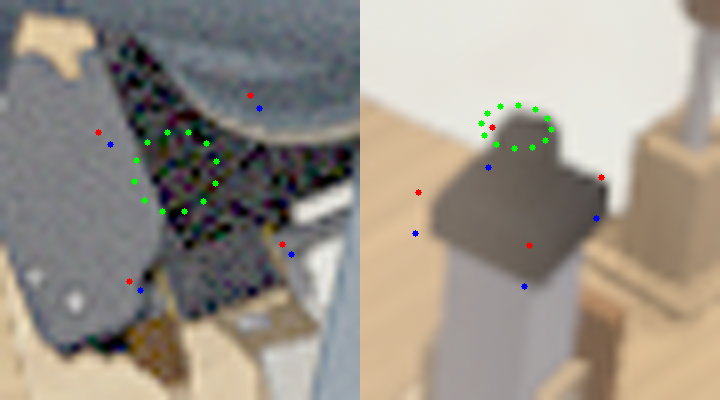

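Request:
play_rows(
  targets=[
    [0.3, 0.005, 0.026, 0, 0, 0, -0.082],
    [0.3, 0.005, 0.026, 0, 0, 0, -0.082],
    [0.3, 0.005, 0.026, 0, 0, 0, 0],
    [0.3, 0, 0, 0, 0, 0, 0],
    [0.3, 0, 0, -0.05, 0, 0, 0],
    [0.3, 0, 0, -0.035, 0, 0, 0],
    [0.3, 0, 0, -0.012, 0, 0, 0],
    [0.3, 0, 0, 0, 0, 0, 0],
  ],
)

```text
time_s: 2.8
position: [0.5136, 0.0798, 0.2554]
tcp_rot: [[0.983, 0.183, -0.001], [0.183, -0.983, -0.0], [-0.001, 0.0, -1.0]]
force: [0.5, -0.5, -0.1]
opening: 0.698
```

Request:
play_rows(
  targets=[
    [1, 0, 0, 0, 0, 0, 0],
    [1, 0, 0, 0, 0, 0, 0],
    [1, 0, 0, 0, 0, 0, 0],
    [1, 0, 0, 0, 0, 0, 0],
    [1, 0, 0, 0, 0, 0, 0],
    [1, 0, 0, 0, 0, 0, 0],
  ],
)

```text
time_s: 3.55
position: [0.5137, 0.0813, 0.2559]
tcp_rot: [[0.983, 0.184, 0.0], [0.184, -0.983, 0.001], [0.001, -0.001, -1.0]]
force: [-1.2, 2.0, 3.2]
opening: 0.297
```

Request:
play_rows(
  targets=[
    [1, 0, 0, 0.02, 0, 0, 0],
    [1, 0, 0, 0.03, 0, 0, 0],
    [1, 0, 0, 0.03, 0, 0, 0],
    [1, -0.011, -0.04, 0.0, 0, 0, -0.01],
    [1, -0.014, -0.05, 0, 0, 0, -0.02],
    [1, -0.014, -0.054, 0, 0, 0, -0.02],
    [1, -0.014, -0.054, 0, 0, 0, -0.02],
    [1, -0.014, -0.054, -0.02, 0, 0, 0],
    [1, -0.014, -0.05, -0.03, 0, 0, 0],
    [1, -0.013, -0.044, -0.04, 0, 0, 0],
    [1, 0, 0, -0.05, 0, 0, 0],
    [1, 0, 0, -0.05, 0, 0, 0],
  ],
)

```text
time_s: 5.05
position: [0.4191, -0.2667, 0.144]
tcp_rot: [[0.994, 0.113, -0.0], [0.113, -0.994, -0.001], [-0.0, 0.001, -1.0]]
force: [0.6, 0.1, -1.4]
opening: 0.289
```

```bash
python3 - <<'E'
from h import *
s=bot.read_state();print(s['time_s'],s['position'],s['tcp_rot'].round(3),s['opening'])
t=bot.capture('top');cv2.imwrite('pics/topraw3.png',t);sc=bot.capture('scene');cv2.imwrite('pics/sceneraw3.png',sc)
cv2.imwrite('pics/v3.png',np.hstack([cv2.resize(t[170:290,130:360],None,fx=1.74,fy=2*1.74/2),cv2.resize(sc[150:270,140:340],None,fx=2,fy=1.74)]))
cv2.imwrite('pics/v3.png',np.vstack([cv2.resize(t[170:290,130:360],(575,300)),cv2.resize(sc[180:300,140:370],(575,300))]))
E
```

```text
5.05 [ 0.41905052 -0.26672531  0.14399097] [[ 0.994  0.113 -0.   ]
 [ 0.113 -0.994 -0.001]
 [-0.     0.001 -1.   ]] 0.288501741737155
```

View pics/v3.png

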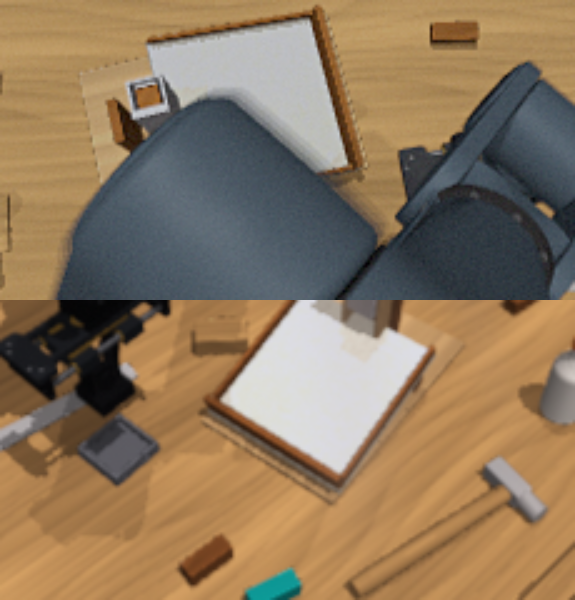

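The tube mouth shows a brown block near the top, so jam2 is present. Both loose blocks are in place, and the cap hangs over the dish.

Request:
play_rows(
  targets=[
    [1, 0.001, 0.002, -0.05, 0, 0, 0],
    [1, 0, 0, -0.04, 0, 0, 0],
    [1, 0, 0, -0.015, 0, 0, 0],
    [1, 0, 0, -0.004, 0, 0, 0],
    [1, 0, 0, -0.003, 0, 0, 0],
    [1, 0, 0, 0, 0, 0, 0],
  ],
)

```text
time_s: 5.9
position: [0.4213, -0.2639, 0.0346]
tcp_rot: [[0.993, 0.115, 0.002], [0.115, -0.993, -0.002], [0.001, 0.002, -1.0]]
force: [-1.5, 0.8, -1.2]
opening: 0.289
```

Request:
play_rows(
  targets=[
    [1, 0, 0, -0.003, 0, 0, 0],
    [1, 0, 0, -0.001, 0, 0, 0],
    [1, 0, 0, 0, 0, 0, 0],
  ],
)

```text
time_s: 6.28
position: [0.4208, -0.2635, 0.03]
tcp_rot: [[0.993, 0.115, 0.0], [0.115, -0.993, -0.0], [0.0, 0.001, -1.0]]
force: [-0.7, -0.1, 3.5]
opening: 0.291
```

Request:
play_rows(
  targets=[
    [0.4, 0, 0, 0, 0, 0, 0],
    [0.4, 0, 0, 0, 0, 0, 0],
    [0.4, 0, 0, 0.05, 0, 0, 0],
    [0.4, 0, 0, 0.06, 0, 0, 0],
    [1, 0.01, 0.02, 0.05, 0, 0, 0],
    [1, 0.02, 0.05, 0.025, 0, 0, 0],
    [1, 0.02, 0.055, 0, 0, 0, 0],
    [1, 0.02, 0.055, 0, 0, 0, 0.035],
    [1, 0.02, 0.055, 0, 0, 0, 0.035],
    [1, 0.014, 0.049, 0, 0, 0, 0],
    [1, 0, 0, 0, 0, 0, 0],
    [1, 0, 0, 0, 0, 0, 0],
  ],
)

```text
time_s: 7.78
position: [0.5242, 0.0205, 0.2142]
tcp_rot: [[0.983, 0.185, -0.001], [0.185, -0.983, -0.0], [-0.001, 0.0, -1.0]]
force: [0.3, 0.0, -0.6]
opening: 0.008
```

```bash
python3 - <<'E'
from h import *
s=bot.read_state();print(s['time_s'],s['position'],s['opening'])
t=bot.capture('top');sc=bot.capture('scene')
cv2.imwrite('pics/v4.png',np.vstack([cv2.resize(t[170:290,130:360],(575,300)),cv2.resize(sc[130:270,140:370],(575,300))]))
E
```

```text
7.775 [0.52415652 0.02053741 0.21421522] 0.007694782679405646
```

View pics/v4.png

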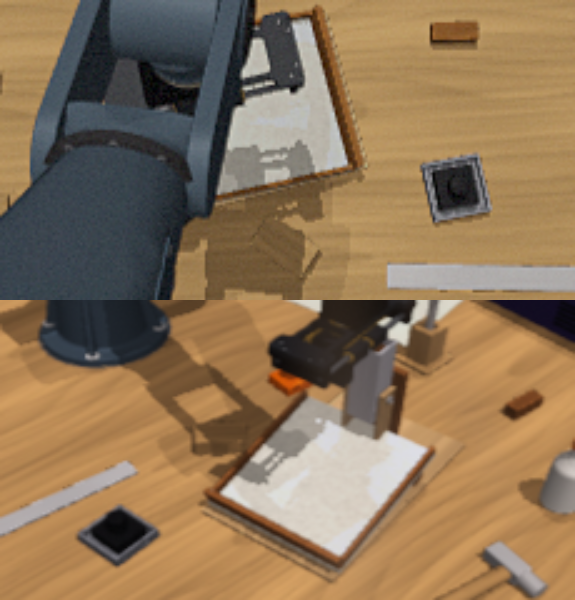

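Top and scene views both show the cap seated in the dish. Now I'll tip the tube.

Request:
play_rows(
  targets=[
    [1, -0.004, 0.02, 0, 0, 0, 0],
    [1, -0.002, 0.01, 0, 0, 0, 0],
    [1, -0.002, 0.01, 0, 0, 0, 0],
    [1, -0.002, 0.01, 0, 0, 0, 0],
    [1, -0.002, 0.008, 0, 0, 0, 0],
    [1, -0.002, 0.008, 0, 0, 0, 0],
    [1, 0, 0, 0, 0, 0, 0],
    [1, 0, 0, 0, 0, 0, 0],
  ],
)

```text
time_s: 8.88
position: [0.5107, 0.0866, 0.2145]
tcp_rot: [[0.983, 0.184, 0.0], [0.184, -0.983, -0.0], [-0.0, 0.0, -1.0]]
force: [0.9, 0.1, -0.2]
opening: 0.005
```

Request:
play_rows(
  targets=[
    [1, 0.004, -0.02, 0.0, 0, 0, 0],
    [0.3, 0, 0, 0.055, 0, 0, 0],
    [0.3, 0, 0, 0.06, 0, 0, 0],
    [0.3, -0.02, 0.055, 0, 0, 0, 0],
    [0.3, -0.02, 0.055, 0, 0, 0, 0],
    [0.3, -0.02, 0.055, 0, 0, 0, 0],
    [0.3, -0.02, 0.055, 0, 0, 0, 0],
    [0.3, -0.02, 0.055, 0, 0, 0, 0],
    [0.3, -0.006, 0.012, -0.02, 0, 0, 0],
    [0.3, 0, 0, 0, 0, 0, 0],
    [0.3, 0, 0, 0, 0, 0, 0],
  ],
)

```text
time_s: 10.25
position: [0.4093, 0.353, 0.3099]
tcp_rot: [[0.983, 0.183, 0.001], [0.183, -0.983, -0.0], [0.0, 0.0, -1.0]]
force: [0.2, 0.1, 0.2]
opening: 0.7
```

```bash
python3 - <<'E'
from h import *
s=bot.read_state();print(s['time_s'],s['position'],s['opening'],s['joint_positions'])
sc=bot.capture('scene');t=bot.capture('top');w=bot.capture('wrist')
cv2.imwrite('pics/sceneraw5.png',sc);cv2.imwrite('pics/topraw5.png',t);cv2.imwrite('pics/wraw5.png',w)
a=cv2.resize(t[170:290,80:310],(575,300));b=cv2.resize(sc[130:250,180:410],(575,300))
cv2.imwrite('pics/v5.png',np.vstack([a,b]))
print(proj('wrist',(.409,.334,.213)))
E
```

```text
10.25 [0.40933601 0.35299682 0.30989057] 0.700069229906816 [ 2.89395675e+01  1.82054770e+01  8.77557424e+01 -3.00467220e-02
  7.40193830e+01  1.08410482e+02]
[272.5596434  189.13457167]
```

View pics/v5.png

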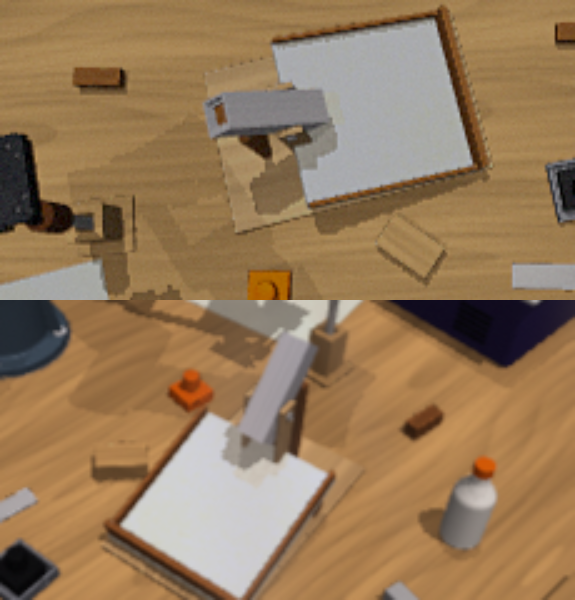

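```bash
python3 - <<'E'
from h import *
im=cv2.imread('pics/v5.png')
fx=np.array([.186,-.983,0]);fy=np.array([.983,.186,0]);z=np.array([0,0,1.])
B=np.array([.5145,.0835,0]);a=-.75
u=fx*np.sin(a)+z*np.cos(a); v=fx*np.cos(a)-z*np.sin(a); P=B+.15*z
for L,col in((.095,(0,255,0)),(-.045,(0,0,255))):
  for dx,dy in((-.019,-.02),(.019,-.02),(.019,.02),(-.019,.02),(0,0)):
    X=P+u*L+v*dx+fy*dy
    q=(proj('top',X)-[80,170]+.5)*2.5; cv2.circle(im,tuple(int(i) for i in q),2,col,-1)
    q=(proj('scene',X)-[180,130]+.5)*2.5; cv2.circle(im,tuple(int(i) for i in q+[0,300]),2,col,-1)
S=np.array([.407,.333,.08])
for d in((-.021,-.021),(.021,-.021),(.021,.021),(-.021,.021)):
    X=S+[d[0],d[1],0]
    q=(proj('top',X)-[80,170]+.5)*2.5; cv2.circle(im,tuple(int(i) for i in q),2,(255,0,0),-1)
    q=(proj('scene',X)-[180,130]+.5)*2.5; cv2.circle(im,tuple(int(i) for i in q+[0,300]),2,(255,0,0),-1)
w=cv2.imread('pics/wraw5.png')
a=cv2.resize(im[60:270,0:350],(800,480))[:, :]
b=cv2.resize(im[330:480,170:370],(400,300)); c=cv2.resize(w[100:300,160:400],(360,300))
cv2.imwrite('pics/v6.png',np.vstack([cv2.resize(a,(500,300)),np.hstack([b[:, :], c])[:, :500]]) if 0 else np.vstack([cv2.resize(a,(760,456))[:300],np.hstack([b,c])]))
E
```

```text
(no output)
```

View pics/v6.png

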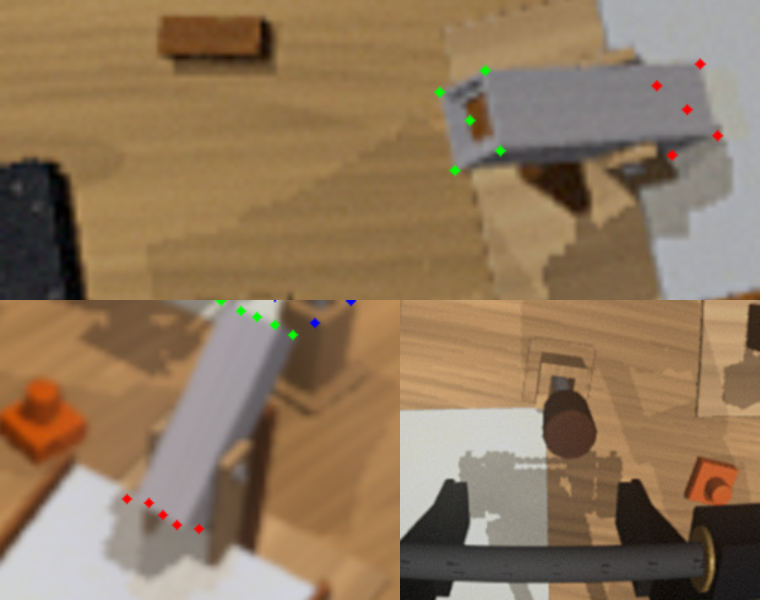

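Request:
play_rows(
  targets=[
    [0.3, 0, -0.019, 0, 0, 0, 0],
    [0.3, 0, 0, -0.05, 0, 0, 0],
    [0.3, 0, 0, -0.05, 0, 0, 0],
    [0.3, 0, 0, -0.03, 0, 0, 0],
    [0.3, 0, 0, -0.012, 0, 0, 0],
    [0.3, 0, 0, 0, 0, 0, 0],
    [1, 0, 0, 0, 0, 0, 0],
    [1, 0, 0, 0, 0, 0, 0],
    [1, 0, 0, 0, 0, 0, 0],
    [1, 0, 0, 0, 0, 0, 0],
    [1, 0, 0, 0, 0, 0, 0],
    [1, 0, 0, 0, 0, 0, 0],
  ],
)

```text
time_s: 11.9
position: [0.409, 0.335, 0.1681]
tcp_rot: [[0.983, 0.184, 0.001], [0.184, -0.983, 0.001], [0.001, -0.001, -1.0]]
force: [-1.0, -0.4, 6.0]
opening: 0.385
```

Request:
play_rows(
  targets=[
    [1, 0, 0, 0.03, 0, 0, 0],
    [1, 0, 0, 0.04, 0, 0, 0],
    [1, 0, 0, 0.04, 0, 0, 0],
    [1, 0, 0, 0.04, 0, 0, 0],
    [1, 0, 0, 0.04, 0, 0, 0],
    [1, 0, 0, 0.03, 0, 0, 0],
    [1, 0, 0, 0, 0, 0, 0],
  ],
)

```text
time_s: 12.78
position: [0.4094, 0.335, 0.3889]
tcp_rot: [[0.983, 0.184, 0.004], [0.184, -0.983, 0.002], [0.004, -0.001, -1.0]]
force: [-0.1, -0.6, -2.8]
opening: 0.382
```

Request:
play_rows(
  targets=[
    [1, 0.01, 0.0, 0.0, -0.123, -0.0233, 0],
    [1, 0.01, 0.0, 0.0, -0.123, -0.0233, 0],
    [1, 0.01, 0.0, 0.0, -0.123, -0.0233, 0],
    [1, 0.01, 0.0, 0.0, -0.123, -0.0233, 0],
    [1, 0.01, 0.0, 0.0, -0.123, -0.0233, 0],
    [1, 0.01, 0.0, 0.0, -0.122, -0.0233, 0],
    [1, 0, 0, 0, 0, 0, 0],
    [1, 0, 0, 0, 0, 0, 0],
  ],
)

```text
time_s: 13.78
position: [0.4682, 0.3343, 0.3863]
tcp_rot: [[0.983, 0.135, 0.125], [0.184, -0.719, -0.67], [-0.001, 0.681, -0.732]]
force: [0.0, -0.0, -1.4]
opening: 0.387
```

```bash
cat > tgt.py <<'E'
from h import *
import sys
from scipy.spatial.transform import Rotation as R
fx=np.array([.186,-.983,0]);fy=np.array([.983,.186,0]);z=np.array([0,0,1.])
B=np.array([.5142,.0815,0]);u=-fx*np.sin(.75)+z*np.cos(.75);M=B+.15*z+.095*u
E
python3 - <<'E'
from tgt import *
s=bot.read_state();print(s['time_s'],s['position'],s['tcp_rot'].round(3),s['force'],s['joint_positions'])
D=np.column_stack([fy,-fx*np.cos(.75)-z*np.sin(.75),-u]);print(D.round(3)); D=np.linalg.qr(D)[0]*np.sign(np.diag(np.linalg.qr(D)[1]))
print('rot err',R.from_matrix(D@s['tcp_rot'].T).as_rotvec(),'d',M+u*.19-s['position'])
E
```

```text
13.775 [0.46818022 0.33433433 0.38627305] [[ 0.983  0.135  0.125]
 [ 0.184 -0.719 -0.67 ]
 [-0.001  0.681 -0.732]] [ 0.01134876 -0.02078177 -1.44400203] [ 42.15147507  31.53142761  66.16251362 -36.90090347 104.79827407
 119.09348252]
[[ 0.983 -0.136  0.127]
 [ 0.186  0.719 -0.67 ]
 [ 0.    -0.682 -0.732]]Traceback (most recent call last):
  File "<stdin>", line 4, in <module>
  File "scipy/spatial/transform/_rotation.pyx", line 1143, in scipy.spatial.transform._rotation.Rotation.from_matrix
ValueError: Non-positive determinant (left-handed or null coordinate frame) in rotation matrix 0: [[ 0.96313976  0.19424847 -0.18608958]
 [ 0.19630216 -0.03454742  0.97993466]
 [-0.1839219   0.98034382  0.07140539]].
```

Request:
play_rows(
  targets=[
    [1, 0.005, -0.031, 0, 0, 0, 0],
    [1, 0.005, -0.031, 0, 0, 0, 0],
    [1, 0, 0, -0.028, 0, 0, 0],
    [1, 0, 0, 0, 0, 0, 0],
    [1, 0, 0, 0, 0, 0, 0],
  ],
)

```text
time_s: 14.4
position: [0.4789, 0.2725, 0.3609]
tcp_rot: [[0.983, 0.132, 0.128], [0.184, -0.72, -0.669], [0.004, 0.681, -0.732]]
force: [-0.4, 0.2, -1.2]
opening: 0.385
```

```bash
python3 - <<'E'
from tgt import *
s=bot.read_state();print(s['time_s'],s['position'],s['force'],M+u*.19-s['position'])
sc=bot.capture('scene');t=bot.capture('top')
def mk(n,im,x0,y0,w,h,f):
    k=cv2.resize(im[y0:y0+h,x0:x0+w],None,fx=f,fy=f,interpolation=cv2.INTER_CUBIC)
    tip=s['position']+s['tcp_rot'][:,2]*.16
    for X,c in((tip,(0,0,255)),(M,(0,255,0)),(M-u*.14,(0,255,0))):
        q=(proj(n,X)-[x0,y0]+.5)*f; cv2.circle(k,tuple(int(i) for i in q),3,c,-1)
    return k
a=mk('top',t,125,170,100,75,4);b=mk('scene',sc,250,110,100,75,4)
cv2.imwrite('pics/v7.png',np.hstack([a,b]))
E
```

```text
14.4 [0.4788821  0.27253363 0.36085625] [-0.3929854   0.22219182 -1.24754444] [-8.15767567e-04 -6.91193294e-05 -2.32492263e-03]
```

View pics/v7.png

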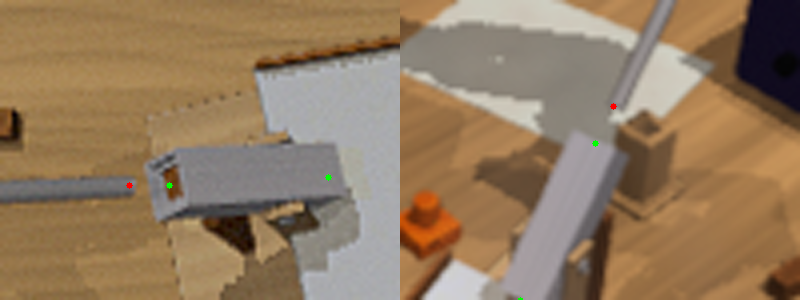

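Request:
play_rows(
  targets=[
    [1, 0.0005, 0.0025, -0.0035, 0, 0, 0],
    [1, 0, 0, 0, 0, 0, 0],
    [1, 0.0025, -0.0134, -0.0146, 0, 0, 0],
    [1, 0.0013, -0.0067, -0.0073, 0, 0, 0],
    [1, 0.0005, -0.0027, -0.0029, 0, 0, 0],
    [1, 0, 0, 0, 0, 0, 0],
  ],
)

```text
time_s: 15.25
position: [0.4835, 0.2524, 0.3313]
tcp_rot: [[0.983, 0.134, 0.127], [0.184, -0.719, -0.67], [0.002, 0.682, -0.732]]
force: [0.7, 0.3, -2.5]
opening: 0.385
```

Request:
play_rows(
  targets=[
    [1, 0.0008, -0.004, -0.0044, 0, 0, 0],
    [1, 0.0008, -0.004, -0.0044, 0, 0, 0],
    [1, 0.0008, -0.004, -0.0044, 0, 0, 0],
    [1, 0, 0, 0, 0, 0, 0],
  ],
)

```text
time_s: 15.75
position: [0.4862, 0.2403, 0.3178]
tcp_rot: [[0.983, 0.134, 0.128], [0.185, -0.719, -0.669], [0.002, 0.682, -0.732]]
force: [-0.6, 2.2, 0.4]
opening: 0.384
```

Request:
play_rows(
  targets=[
    [1, 0.0013, -0.0067, -0.0073, 0, 0, 0],
    [1, 0.0013, -0.0067, -0.0073, 0, 0, 0],
    [1, 0.0013, -0.0067, -0.0073, 0, 0, 0],
    [1, 0, 0, 0, 0, 0, 0],
  ],
)

```text
time_s: 16.25
position: [0.4891, 0.2189, 0.2951]
tcp_rot: [[0.983, 0.135, 0.124], [0.183, -0.718, -0.672], [-0.001, 0.683, -0.731]]
force: [-0.5, -0.5, -1.9]
opening: 0.385
```

Request:
play_rows(
  targets=[
    [1, 0.0013, -0.0067, -0.0073, 0, 0, 0],
    [1, 0.0013, -0.0067, -0.0073, 0, 0, 0],
    [1, 0.0013, -0.0067, -0.0073, 0, 0, 0],
    [1, 0.0013, -0.0067, -0.0073, 0, 0, 0],
  ],
)

```text
time_s: 16.75
position: [0.4946, 0.1928, 0.2664]
tcp_rot: [[0.983, 0.134, 0.126], [0.184, -0.719, -0.67], [0.001, 0.682, -0.731]]
force: [-2.9, 3.3, 1.8]
opening: 0.384
```

```bash
python3 - <<'E'
from tgt import *
s=bot.read_state();print(s['time_s'],s['position'],s['force'],(s['position']-M)@u)
sc=bot.capture('scene');t=bot.capture('top');cv2.imwrite('pics/sc8.png',sc);cv2.imwrite('pics/t8.png',t)
cv2.imwrite('pics/v8.png',np.hstack([cv2.resize(t[150:290,150:290],(400,400)),cv2.resize(sc[110:250,200:340],(400,400))]))
E
```

```text
16.75 [0.4945966  0.19281139 0.2663868 ] [-2.8562442   3.27862927  1.77321746] 0.06718956699556786
```

View pics/v8.png

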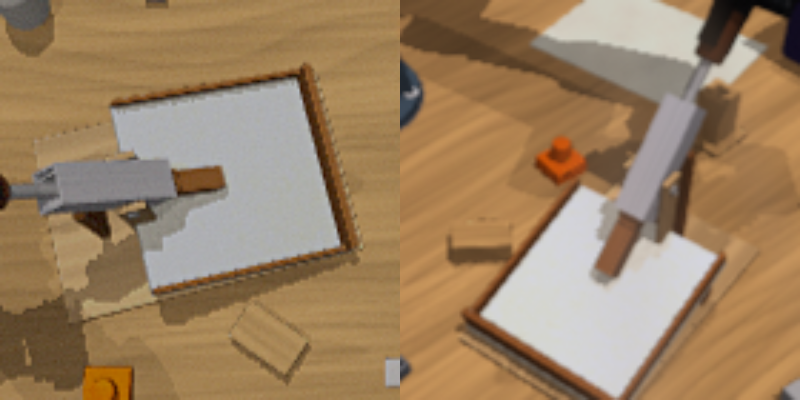

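Block 1 is emerging from the outlet (top view 200,180). I'll keep pushing.

Request:
play_rows(
  targets=[
    [1, 0.0013, -0.0067, -0.0073, 0, 0, 0],
    [1, 0.0013, -0.0067, -0.0073, 0, 0, 0],
    [1, 0.0013, -0.0067, -0.0073, 0, 0, 0],
    [1, 0.0013, -0.0067, -0.0073, 0, 0, 0],
    [1, 0, 0, 0, 0, 0, 0],
  ],
)

```text
time_s: 17.48
position: [0.5, 0.1659, 0.2368]
tcp_rot: [[0.983, 0.135, 0.126], [0.184, -0.719, -0.67], [0.0, 0.682, -0.731]]
force: [0.7, -0.5, -1.9]
opening: 0.385
```

Request:
play_rows(
  targets=[
    [1, 0.0006, -0.0033, -0.0037, 0, 0, 0],
    [1, 0.0005, -0.0027, -0.0029, 0, 0, 0],
    [1, 0, 0, 0, 0, 0, 0],
  ],
)

```text
time_s: 17.85
position: [0.5011, 0.1602, 0.2308]
tcp_rot: [[0.983, 0.134, 0.126], [0.184, -0.719, -0.67], [0.001, 0.682, -0.731]]
force: [-0.3, -0.9, -2.6]
opening: 0.383
```

```bash
python3 - <<'E'
from tgt import *
s=bot.read_state();print(s['time_s'],s['position'],s['force'],(s['position']-M)@u)
E
```

```text
17.85 [0.5011118  0.16017493 0.23075384] [-0.2892063  -0.87513969 -2.6321226 ] 0.018423214531086148
```

Request:
play_rows(
  targets=[
    [1, 0.0003, -0.0014, -0.0015, 0, 0, 0],
    [1, 0.0003, -0.0014, -0.0015, 0, 0, 0],
    [1, 0, 0, 0, 0, 0, 0],
  ],
)

```text
time_s: 18.23
position: [0.5019, 0.1592, 0.2297]
tcp_rot: [[0.983, 0.132, 0.129], [0.184, -0.72, -0.669], [0.004, 0.681, -0.732]]
force: [-4.2, 6.6, 7.2]
opening: 0.388
```

Request:
play_rows(
  targets=[
    [1, -0.0013, 0.0067, 0.0073, 0, 0, 0],
    [1, -0.0038, 0.0201, 0.022, 0, 0, 0],
    [1, -0.0051, 0.0268, 0.0293, 0, 0, 0],
    [1, -0.0051, 0.0268, 0.0293, 0, 0, 0],
    [1, -0.0051, 0.0268, 0.0293, 0, 0, 0],
    [1, -0.0038, 0.0201, 0.022, 0, 0, 0],
    [1, 0, 0, 0, 0, 0, 0],
  ],
)

```text
time_s: 19.1
position: [0.478, 0.2869, 0.3689]
tcp_rot: [[0.982, 0.133, 0.131], [0.187, -0.721, -0.668], [0.006, 0.68, -0.733]]
force: [0.6, -0.2, -2.0]
opening: 0.386
```

```bash
python3 - <<'E'
from tgt import *
s=bot.read_state();print(s['time_s'],s['position'],s['force'],(s['position']-M)@u,s['opening'])
sc=bot.capture('scene');t=bot.capture('top');cv2.imwrite('pics/sc9.png',sc);cv2.imwrite('pics/t9.png',t)
cv2.imwrite('pics/v9.png',np.hstack([cv2.resize(t[160:260,160:280],(480,400)),cv2.resize(sc[150:250,220:320],(320,320))[:, :] if 0 else cv2.resize(sc[140:240,220:300],(320,400))]))
E
```

```text
19.1 [0.47804951 0.28685989 0.36889591] [ 0.57896184 -0.23928513 -2.02163874] 0.20730955336030038 0.3864984993418094
```

View pics/v9.png

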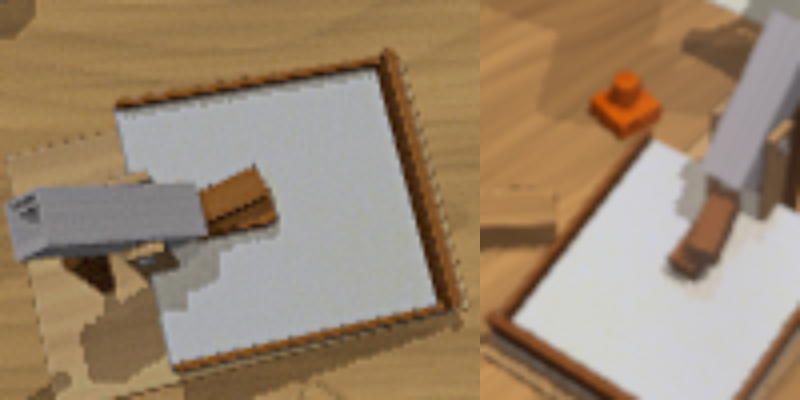

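Request:
play_rows(
  targets=[
    [1, 0, 0.024, 0.01, 0, 0, 0],
    [1, 0, 0.024, 0.01, 0, 0, 0],
    [1, -0.0115, 0, 0, 0.123, 0.0233, 0],
    [1, -0.0115, 0, 0, 0.123, 0.0233, 0],
    [1, -0.0115, 0, 0, 0.123, 0.0233, 0],
    [1, -0.0115, 0, 0, 0.123, 0.0233, 0],
    [1, -0.0115, 0, 0, 0.123, 0.0233, 0],
    [1, -0.0115, 0, 0, 0.122, 0.0233, 0],
    [1, 0, 0, 0, 0, 0, 0],
    [1, 0, 0, 0, 0, 0, 0],
  ],
)

```text
time_s: 20.45
position: [0.4089, 0.3324, 0.3865]
tcp_rot: [[0.983, 0.183, -0.001], [0.183, -0.983, -0.003], [-0.001, 0.003, -1.0]]
force: [-0.2, 0.2, -1.6]
opening: 0.385
```

```bash
python3 - <<'E'
from tgt import *
s=bot.read_state();print(s['time_s'],s['position'],s['tcp_rot'].round(4))
E
```

```text
20.45 [0.40888507 0.33240912 0.38654652] [[ 9.832e-01  1.826e-01 -8.000e-04]
 [ 1.826e-01 -9.832e-01 -2.800e-03]
 [-1.300e-03  2.600e-03 -1.000e+00]]
```

Request:
play_rows(
  targets=[
    [1, 0, 0.0028, 0, 0, 0, 0],
    [1, 0, 0, -0.05, 0, 0, 0],
    [1, 0, 0, -0.05, 0, 0, 0],
    [1, 0, 0, -0.035, 0, 0, 0],
    [1, 0, 0, -0.015, 0, 0, 0],
    [1, 0, 0, 0, 0, 0, 0],
  ],
)

```text
time_s: 21.2
position: [0.4085, 0.3364, 0.2366]
tcp_rot: [[0.983, 0.184, -0.001], [0.184, -0.983, -0.001], [-0.002, 0.001, -1.0]]
force: [0.9, -0.6, -1.3]
opening: 0.385
```

Tip is at the hole mouth (about 77 mm) with no contact; continuing down.

Request:
play_rows(
  targets=[
    [1, 0, -0.001, -0.01, 0, 0, 0],
    [1, 0, 0, -0.02, 0, 0, 0],
    [1, 0, 0, -0.02, 0, 0, 0],
    [1, 0, 0, -0.01, 0, 0, 0],
    [1, 0, 0, -0.005, 0, 0, 0],
    [1, 0, 0, 0, 0, 0, 0],
  ],
)

```text
time_s: 21.95
position: [0.409, 0.3351, 0.1727]
tcp_rot: [[0.983, 0.184, 0.001], [0.184, -0.983, 0.0], [0.001, -0.0, -1.0]]
force: [0.1, 0.3, -1.4]
opening: 0.383
```

Request:
play_rows(
  targets=[
    [1, 0, 0, -0.002, 0, 0, 0],
    [1, 0, 0, -0.002, 0, 0, 0],
    [1, 0, 0, 0, 0, 0, 0],
  ],
)

```text
time_s: 22.32
position: [0.4086, 0.335, 0.1684]
tcp_rot: [[0.983, 0.184, -0.0], [0.184, -0.983, 0.0], [-0.0, -0.0, -1.0]]
force: [0.1, -0.8, -2.9]
opening: 0.383
```

Request:
play_rows(
  targets=[
    [0.4, 0, 0, 0, 0, 0, 0],
    [0.4, 0, 0, 0, 0, 0, 0],
    [0.4, 0, 0, 0.03, 0, 0, 0],
    [0.4, 0, 0, 0.05, 0, 0, 0],
    [0.4, 0, 0, 0.05, 0, 0, 0.17],
    [0.4, 0.02, 0, 0, 0, 0, 0.18],
    [0.4, 0.02, 0, 0, 0, 0, 0.18],
    [0.4, 0.02, 0, 0, 0, 0, 0.18],
    [0.4, 0.02, 0, 0, 0, 0, 0.18],
    [0.4, 0.02, 0, 0, 0, 0, 0.18],
    [0.4, 0, 0, 0, 0, 0, 0.18],
    [0.4, 0, 0, 0, 0, 0, 0.14],
  ],
)

```text
time_s: 23.82
position: [0.5089, 0.3349, 0.2983]
tcp_rot: [[-0.008, 1.0, 0.0], [1.0, 0.008, 0.0], [0.0, 0.0, -1.0]]
force: [0.2, -0.5, 0.5]
opening: 0.599
```

```bash
cat > seg.py <<'E'
from tgt import *
def blobs(n,im,z,c,box):
    """brown blobs -> world rect at height z"""
    h=cv2.cvtColor(im,cv2.COLOR_BGR2HSV).astype(int); b,g,r=[im[...,i].astype(float) for i in range(3)]
    m=((r>60)&(b/r<.42)&(g/r<.68)&(g/r>.35)).astype(np.uint8)
    x0,y0,x1,y1=box; mm=np.zeros_like(m);mm[y0:y1,x0:x1]=m[y0:y1,x0:x1]
    N,L,S,C=cv2.connectedComponentsWithStats(mm)
    for i in range(1,N):
        if S[i,4]<40: continue
        v,u=np.nonzero(L==i); W=np.array([at(n,a,b,z,c)[:2] for a,b in zip(u,v)])
        rc=cv2.minAreaRect((W*1000).astype(np.float32)); yield S[i].tolist(),C[i].round(1).tolist(),np.round(rc[0],1),np.round(rc[1],1),round(rc[2],1)
E
python3 - <<'E'
from seg import *
s=bot.read_state();print(s['time_s'],s['position'],s['tcp_rot'].round(3),s['force'])
t=bot.capture('top');w=bot.capture('wrist');cv2.imwrite('pics/t10.png',t);cv2.imwrite('pics/w10.png',w);sc=bot.capture('scene');cv2.imwrite('pics/sc10.png',sc)
ct=bot.get_calibration('top');cw=bot.get_calibration('wrist')
for u,v in ((119,201),(123,204),(300,182)): print(t[v,u])
print('TOP');[print(*x) for x in blobs('top',t,.02,ct,(80,160,340,280))]
print('WRIST, pred B',proj('wrist',(.5964,.3429,.02),cw),'handle',proj('wrist',(.409,.335,.21),cw));[print(*x) for x in blobs('wrist',w,.02,cw,(0,0,512,384))]
E
```

```text
23.825 [0.50894011 0.33488648 0.29833177] [[-0.008  1.     0.   ]
 [ 1.     0.008  0.   ]
 [ 0.     0.    -1.   ]] [ 0.17232555 -0.47455606  0.54715763]
[ 26  68 114]
[12 27 42]
[ 90 139 175]
TOP
[189, 173, 86, 80, 511] [250.2, 208.0] [544.7 -16.7] [228.6 228.6] 11.1
[303, 179, 18, 7, 125] [311.6, 182.0] [ 622.8 -281. ] [55.9 20.1] 86.8
[109, 197, 19, 7, 128] [118.1, 200.1] [597.6 345.9] [59.1 19.7] 86.8
[210, 202, 19, 16, 187] [219.0, 210.2] [546.6  23.5] [44.3 53.3] 12.0
WRIST, pred B [313.35792429 142.97155804] handle [148.58662052 186.87652019]
[304, 124, 20, 39, 516] [313.9, 142.9] [596.9 343. ] [59.4 24.6] 84.9
[423, 240, 14, 15, 107] [430.7, 246.1] [850.2 151.7] [14. 47.] 51.8seg.py:5: RuntimeWarning: divide by zero encountered in divide
  m=((r>60)&(b/r<.42)&(g/r<.68)&(g/r>.35)).astype(np.uint8)
seg.py:5: RuntimeWarning: invalid value encountered in divide
  m=((r>60)&(b/r<.42)&(g/r<.68)&(g/r>.35)).astype(np.uint8)
```

Request:
play_rows(
  targets=[
    [0.4, 0.03, 0.003, 0, 0, 0, -0.045],
    [0.4, 0.03, 0.003, 0, 0, 0, -0.04],
    [0.4, 0.028, 0.002, 0, 0, 0, 0],
    [0.4, 0, 0, -0.06, 0, 0, 0],
    [0.4, 0, 0, -0.06, 0, 0, 0],
    [0.4, 0, 0, -0.06, 0, 0, 0],
    [0.4, 0, 0, -0.06, 0, 0, 0],
    [0.4, 0, 0, -0.035, 0, 0, 0],
    [0.4, 0, 0, -0.013, 0, 0, 0],
    [0.4, 0, 0, 0, 0, 0, 0],
  ],
)

```text
time_s: 25.22
position: [0.5967, 0.343, 0.0102]
tcp_rot: [[0.082, 0.997, -0.0], [0.997, -0.082, -0.0], [-0.0, -0.0, -1.0]]
force: [-0.1, 0.2, -0.1]
opening: 0.601
```

Request:
play_rows(
  targets=[
    [1, 0, 0, 0, 0, 0, 0],
    [1, 0, 0, 0, 0, 0, 0],
    [1, 0, 0, 0, 0, 0, 0],
    [1, 0, 0, 0, 0, 0, 0],
    [1, 0, 0, 0, 0, 0, 0],
    [1, 0, 0, 0.03, 0, 0, 0],
    [1, 0, 0, 0.05, 0, 0, 0],
    [1, 0, 0, 0.05, 0, 0, 0],
    [1, 0, 0, 0.05, 0, 0, 0],
    [1, 0, 0, 0.05, 0, 0, 0],
  ],
)

```text
time_s: 26.48
position: [0.5962, 0.3428, 0.2415]
tcp_rot: [[0.081, 0.997, -0.001], [0.997, -0.081, -0.0], [-0.0, -0.001, -1.0]]
force: [0.9, -0.4, -0.4]
opening: 0.272
```

```bash
cat >> tgt.py <<'E'
a16=np.radians(16);T0=B+.2*fx+.0177*z;tx=fx*np.cos(a16)-z*np.sin(a16);tn=fx*np.sin(a16)+z*np.cos(a16)
def tray(x,y,zz): return T0+x*tx+y*fy+zz*tn
def to_tray(P): d=np.asarray(P)-T0; return np.array([d@tx,d@fy,d@tn])
def Rt(sign=1):
    Y=sign*fy;Z=-tn;X=np.cross(Y,Z);return np.linalg.svd(np.column_stack([X,Y,Z]))[0]@np.linalg.svd(np.column_stack([X,Y,Z]))[2]
def delta(P,Rd):
    s=bot.read_state();print('t',round(s['time_s'],2),'pos',s['position'].round(4),'tray',to_tray(s['position']).round(4),'F',s['force'].round(1),'\n d',(P-s['position']).round(4),'rv',R.from_matrix(Rd@s['tcp_rot'].T).as_rotvec().round(4))
E
python3 - <<'E'
from tgt import *
print(tx.round(4),tn.round(4))
delta(tray(-.045,.065,.10),Rt()); delta(tray(-.038,.065,.013),Rt())
E
```

```text
[ 0.1788 -0.9449 -0.2756] [ 0.0513 -0.271   0.9613]
t 26.48 pos [0.5962 0.3428 0.2415] tray [-0.4863  0.1292  0.0933] F [ 0.9 -0.4 -0.4] 
 d [ 0.0162 -0.4304 -0.1153] rv [0.2803 0.014  0.2663]
t 26.48 pos [0.5962 0.3428 0.2415] tray [-0.4863  0.1292  0.0933] F [ 0.9 -0.4 -0.4] 
 d [ 0.013  -0.4134 -0.2008] rv [0.2803 0.014  0.2663]
```

Request:
play_rows(
  targets=[
    [1, 0.002, -0.054, 0, 0.035, 0.0018, 0.0333],
    [1, 0.002, -0.054, 0, 0.035, 0.0018, 0.0333],
    [1, 0.002, -0.054, 0, 0.035, 0.0018, 0.0333],
    [1, 0.002, -0.054, 0, 0.035, 0.0018, 0.0333],
    [1, 0.002, -0.054, 0, 0.035, 0.0018, 0.0333],
    [1, 0.002, -0.054, 0, 0.035, 0.0018, 0.0333],
    [1, 0.002, -0.054, -0.02, 0.035, 0.0018, 0.0333],
    [1, 0.002, -0.052, -0.03, 0.035, 0.0018, 0.0333],
    [1, 0, 0, -0.05, 0, 0, 0],
    [1, 0, 0, 0, 0, 0, 0],
    [1, 0, 0, 0, 0, 0, 0],
  ],
)

```text
time_s: 27.85
position: [0.6132, -0.0865, 0.1414]
tcp_rot: [[-0.18, 0.982, -0.05], [0.944, 0.187, 0.271], [0.276, 0.001, -0.961]]
force: [-0.5, -0.5, -0.1]
opening: 0.274
```

```bash
python3 - <<'E'
from tgt import *
delta(tray(-.042,.065,.02),Rt())
c=bot.get_calibration('top');t=bot.capture('top');cv2.imwrite('pics/t11.png',t)
E
```

```text
t 27.85 pos [ 0.6132 -0.0865  0.1414] tray [-0.0501  0.0661  0.1143] F [-0.5 -0.5 -0.1] 
 d [-0.0044  0.0177 -0.0929] rv [-0.0002  0.0014 -0.0007]
```

Request:
play_rows(
  targets=[
    [1, -0.0014, 0.006, -0.031, 0, 0, 0],
    [1, -0.0015, 0.006, -0.031, 0, 0, 0],
    [1, -0.0015, 0.006, -0.031, 0, 0, 0],
    [1, 0, 0, 0, 0, 0, 0],
    [1, -0.0002, 0.0008, -0.0029, 0, 0, 0],
    [1, -0.0002, 0.0008, -0.0029, 0, 0, 0],
    [1, 0, 0, 0, 0, 0, 0],
  ],
)

```text
time_s: 28.78
position: [0.6084, -0.0677, 0.0424]
tcp_rot: [[-0.179, 0.983, -0.049], [0.945, 0.186, 0.271], [0.275, 0.002, -0.961]]
force: [-0.5, 0.2, 0.4]
opening: 0.276
```

Request:
play_rows(
  targets=[
    [1, -0.0001, 0.0006, -0.0019, 0, 0, 0],
    [1, -0.0001, 0.0006, -0.0019, 0, 0, 0],
    [1, 0, 0, 0, 0, 0, 0],
  ],
)

```text
time_s: 29.15
position: [0.608, -0.0668, 0.0392]
tcp_rot: [[-0.179, 0.983, -0.05], [0.944, 0.186, 0.271], [0.275, 0.001, -0.961]]
force: [-1.5, -2.1, 8.3]
opening: 0.268
```

```bash
python3 - <<'E'
from tgt import *
delta(tray(-.034,.065,.010),Rt())
E
```

```text
t 29.15 pos [ 0.608  -0.0668  0.0392] tray [-0.0414  0.0646  0.0105] F [-1.5 -2.1  8.3] 
 d [ 0.0017 -0.0068 -0.0025] rv [ 0.0002  0.0013 -0.0001]
```

Request:
play_rows(
  targets=[
    [1, 0.0001, -0.0004, 0.0014, 0, 0, 0],
    [1, 0.0007, -0.0038, -0.0011, 0, 0, 0],
    [1, 0.0007, -0.0038, -0.0011, 0, 0, 0],
    [1, 0, 0, 0, 0, 0, 0],
  ],
)

```text
time_s: 29.65
position: [0.6095, -0.0748, 0.037]
tcp_rot: [[-0.179, 0.983, -0.05], [0.945, 0.185, 0.271], [0.275, 0.001, -0.961]]
force: [0.3, -1.0, 3.3]
opening: 0.275
```

Request:
play_rows(
  targets=[
    [1, 0.0004, -0.0019, -0.0006, 0, 0, 0],
    [1, 0.0004, -0.0019, -0.0006, 0, 0, 0],
    [1, 0, 0, 0, 0, 0, 0],
  ],
)

```text
time_s: 30.02
position: [0.61, -0.0776, 0.0361]
tcp_rot: [[-0.179, 0.983, -0.051], [0.944, 0.186, 0.272], [0.277, 0.001, -0.961]]
force: [-1.0, 1.1, 4.9]
opening: 0.273
```

Request:
play_rows(
  targets=[
    [1, 0.0003, -0.0014, -0.0004, 0, 0, 0],
    [1, 0, 0, 0, 0, 0, 0],
  ],
)

```text
time_s: 30.28
position: [0.6099, -0.0776, 0.0361]
tcp_rot: [[-0.178, 0.983, -0.052], [0.943, 0.186, 0.275], [0.279, 0.0, -0.96]]
force: [0.1, 4.2, 6.9]
opening: 0.275
```

```bash
python3 - <<'E'
from tgt import *
delta(tray(-.030,.065,.010),Rt());print(bot.read_state()['force']@tx)
E
```

```text
t 30.27 pos [ 0.6099 -0.0776  0.0361] tray [-0.03    0.0645  0.0105] F [0.1 4.2 6.9] 
 d [ 0.0005  0.0002 -0.0005] rv [-0.0038 -0.0006  0.0003]
-5.853873405104054
```

Request:
play_rows(
  targets=[
    [0.6, 0, 0, 0, 0, 0, 0],
    [0.6, 0, 0, 0, 0, 0, 0],
    [0.6, 0.001, -0.0054, 0.0192, 0, 0, 0],
    [0.6, 0.0015, -0.008, 0.0288, 0, 0, 0],
    [0.6, 0, 0.02, 0.05, 0, 0, 0],
    [0.6, -0.02, 0.04, 0.03, 0, 0, 0],
    [0.6, -0.03, 0.03, 0.03, 0, 0, 0],
    [0.6, -0.02, 0.01, 0, 0, 0, 0],
    [0.6, 0, 0, 0, 0, 0, 0],
    [0.6, 0, 0, 0, 0, 0, 0],
  ],
)

```text
time_s: 31.52
position: [0.5438, 0.0063, 0.193]
tcp_rot: [[-0.178, 0.983, -0.05], [0.945, 0.185, 0.271], [0.275, 0.001, -0.961]]
force: [0.7, 0.4, 0.5]
opening: 0.403
```

```bash
python3 - <<'E'
from seg import *
delta(tray(-.1,.0,.15),Rt())
w=bot.capture('wrist');cw=bot.get_calibration('wrist');t=bot.capture('top');sc=bot.capture('scene')
cv2.imwrite('pics/w12.png',w);cv2.imwrite('pics/t12.png',t);cv2.imwrite('pics/sc12.png',sc)
print(-cw['R'].T@cw['t'], [proj('wrist',tray(x,y,.0),cw).round(0).tolist() for x,y in((-.03,.065),(-.15,0),(-.1,0),(-.15,.05))])
k=cv2.resize(w[60:300,100:440],(800,565));
cv2.imwrite('pics/v12.png',k)
E
```

```text
t 31.52 pos [0.5438 0.0063 0.193 ] tray [-0.1644  0.0151  0.1352] F [0.7 0.4 0.5] 
 d [-0.0025 -0.0676 -0.0035] rv [0.0005 0.0012 0.0008]
[0.53591271 0.03998147 0.37212559] [[297.0, 279.0], [242.0, 186.0], [242.0, 229.0], [289.0, 186.0]]
```

View pics/v12.png

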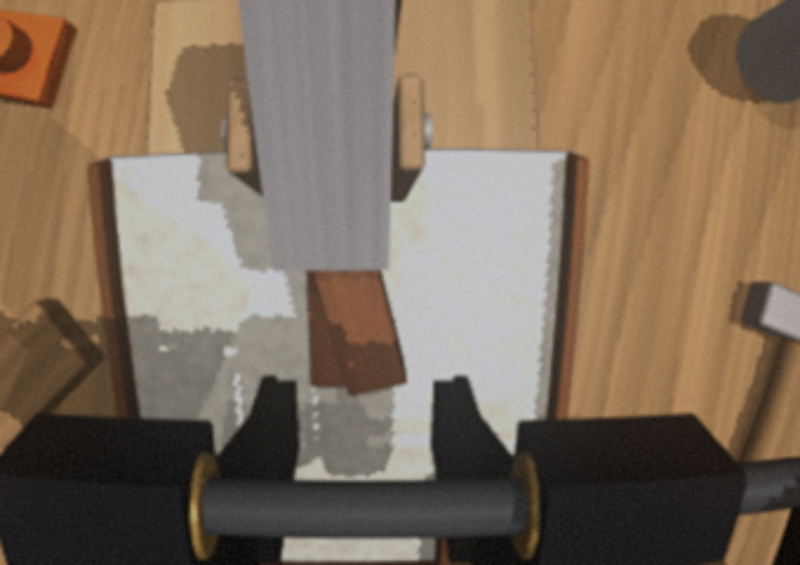

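The wrist view shows the two tube blocks below the outlet: the right one (lower end at 347–405, 385) seems to lie on the left one (310–345, 386). I'll triangulate its end corners against the earlier top view to get heights.

```bash
python3 - <<'E'
from tgt import *
cw=bot.get_calibration('wrist')
def tri(obs):
    A=[];r=[]
    for n,p in obs:
        o,d=ray(n,*p);d/=np.linalg.norm(d);P=np.eye(3)-np.outer(d,d);A.append(P);r.append(P@o)
    x,res,_,_=np.linalg.lstsq(np.vstack(A),np.hstack(r),rcond=None);return to_tray(x).round(4),np.sqrt(res).round(4)
w=lambda x,y:('wrist',(100+x/2.353,60+y/2.353)); t=lambda x,y:('top',(160+x/4,160+y/4)); s=lambda x,y:('scene',(220+(x-480)/4,140+y/4))
print('+y',tri([w(405,380),t(256,166)]));print('-y',tri([w(347,393),t(270,200)]),tri([w(347,393),t(276,215)]))
print('ref stop corner +y wall?')
for h in (.0,.024,.036,.048):
    out=[]
    for q in((405,380),(347,393),(310,385),(380,270),(318,270)):
        o,d=ray(*w(*q)); k=(h-(o-T0)@tn)/(d@tn); out.append(to_tray(o+k*d).round(3)[:2].tolist())
    print(h,out)
E
```

```text
+y (array([-0.1282,  0.0295,  0.0402]), array([0.0008]))
-y (array([-0.1203,  0.0047,  0.0324]), array([0.0034])) (array([-0.1068,  0.0013, -0.0011]), array([0.0084]))
ref stop corner +y wall?Traceback (most recent call last):
  File "<stdin>", line 14, in <module>
TypeError: ray() missing 1 required positional argument: 'v'
```

```bash
python3 - <<'E'
from tgt import *
w=lambda x,y:('wrist',100+x/2.353,60+y/2.353)
for h in (.0,.024,.036,.048):
    out=[]
    for q in((405,380),(347,393),(310,385),(380,270),(318,270)):
        o,d=ray(*w(*q)); k=(h-(o-T0)@tn)/(d@tn); out.append(to_tray(o+k*d).round(3)[:2].tolist())
    e=np.subtract(out[0],out[3]);print(h,out,'yaw of right edge',np.degrees(np.arctan2(e[1],e[0])).round(1))
delta(tray(-.137,.014,.08),Rt())
E
```

```text
0.0 [[-0.109, 0.033], [-0.103, 0.005], [-0.107, -0.012], [-0.163, 0.021], [-0.163, -0.007]] yaw of right edge 12.5
0.024 [[-0.12, 0.031], [-0.114, 0.006], [-0.118, -0.01], [-0.17, 0.02], [-0.17, -0.005]] yaw of right edge 12.4
0.036 [[-0.126, 0.03], [-0.12, 0.006], [-0.124, -0.009], [-0.173, 0.02], [-0.173, -0.004]] yaw of right edge 12.0
0.048 [[-0.131, 0.03], [-0.126, 0.007], [-0.129, -0.008], [-0.176, 0.019], [-0.176, -0.004]] yaw of right edge 13.7
t 31.68 pos [0.5437 0.0063 0.1927] tray [-0.1643  0.015   0.135 ] F [-0.2  0.9 -0.4] 
 d [ 0.0011 -0.011  -0.0604] rv [-0.      0.0004  0.0009]
```

Request:
play_rows(
  targets=[
    [0.4, 0.001, -0.0055, -0.03, 0.005, -0.03, 0.105],
    [0.4, 0, -0.0055, -0.03, 0.006, -0.029, 0.105],
    [0.4, 0, 0, 0, 0, 0, 0],
    [0.4, -0.0014, 0.007, -0.025, 0, 0, 0],
    [0.4, -0.0008, 0.0043, -0.0155, 0, 0, 0],
    [0.4, -0.0005, 0.0028, -0.0095, 0, 0, 0],
    [0.4, 0, 0, 0, 0, 0, 0],
  ],
)

```text
time_s: 32.55
position: [0.5409, 0.0106, 0.0831]
tcp_rot: [[-0.387, 0.921, -0.052], [0.882, 0.386, 0.271], [0.27, 0.059, -0.961]]
force: [0.6, 0.6, 0.3]
opening: 0.598
```

```bash
python3 - <<'E'
from tgt import *
delta(tray(-.137,.0148,.028),Rt())
E
```

```text
t 32.55 pos [0.5409 0.0106 0.0831] tray [-0.1387  0.013   0.0283] F [0.6 0.6 0.3] 
 d [ 0.002  -0.001  -0.0008] rv [-0.0117  0.0586 -0.2099]
```

Request:
play_rows(
  targets=[
    [1, 0.001, -0.001, 0, 0, 0, 0],
    [1, 0, 0, 0, 0, 0, 0],
    [1, 0, 0, 0, 0, 0, 0],
    [1, 0, 0, 0, 0, 0, 0],
    [1, 0, 0, 0, 0, 0, 0],
    [1, 0, 0, 0, 0, 0, 0],
  ],
)

```text
time_s: 33.3
position: [0.5423, 0.0091, 0.0836]
tcp_rot: [[-0.388, 0.92, -0.05], [0.882, 0.386, 0.271], [0.269, 0.061, -0.961]]
force: [-0.1, -1.1, 3.2]
opening: 0.273
```

Request:
play_rows(
  targets=[
    [1, 0.0023, -0.0121, -0.0004, 0, 0, 0],
    [1, 0.0023, -0.0121, -0.0004, 0, 0, 0],
    [1, 0.0023, -0.0121, -0.0004, 0, 0, 0],
    [1, 0.0023, -0.0121, -0.0004, 0, 0, 0],
    [1, 0.0001, -0.0054, 0.019, 0, 0, 0],
    [1, 0.0001, -0.0054, 0.019, 0, 0, 0],
    [1, 0, 0, 0, 0, 0, 0],
  ],
)

```text
time_s: 34.17
position: [0.5526, -0.0513, 0.1208]
tcp_rot: [[-0.387, 0.921, -0.048], [0.883, 0.385, 0.27], [0.267, 0.062, -0.962]]
force: [-0.9, 0.4, -0.1]
opening: 0.272
```

```bash
python3 - <<'E'
from seg import *
delta(tray(-.05,.02,.05),Rt())
w=bot.capture('wrist');sc=bot.capture('scene');cv2.imwrite('pics/w13.png',w);cv2.imwrite('pics/sc13.png',sc);cw=bot.get_calibration('wrist')
h=cv2.cvtColor(w,cv2.COLOR_BGR2HSV)
b,g,r=[w[...,i].astype(float)+1 for i in range(3)]
m=((r>50)&(b/r<.5)&(g/r<.68)&(g/r>.35)).astype(np.uint8)
N,L,S,C=cv2.connectedComponentsWithStats(m)
for i in range(1,N):
    if S[i,4]>60:
        v,u_=np.nonzero(L==i); W=[]
        for a_,b_ in zip(u_,v):
            o,d=ray('wrist',a_,b_,cw);k=(.024-(o-T0)@tn)/(d@tn);W.append(to_tray(o+k*d)[:2]*1000)
        rc=cv2.minAreaRect(np.array(W,np.float32));print(S[i],C[i].round(),np.round(rc[0]),np.round(rc[1]),rc[2])
E
```

```text
t 34.17 pos [ 0.5526 -0.0513  0.1208] tray [-0.0885  0.0131  0.0818] F [-0.9  0.4 -0.1] 
 d [ 0.012  -0.0264 -0.0412] rv [-0.0095  0.0625 -0.2089]
[ 98   0  43  13 344] [121.   4.] [-222. -129.] [10. 39.] 1.6711105108261108
[137  17  15  52 216] [144.  38.] [-194.  -99.] [41.  6.] 1.1595925092697144
[375  74  27  90 332] [390. 114.] [-178.   98.] [75.  5.] 0.7154501080513
[239 101  37  53 708] [258. 131.] [-145.    0.] [39. 22.] 0.7277737259864807
[125 119   8  37  87] [128. 138.] [-119.  -99.] [ 4. 29.] 89.8119125366211
[121 157   9  37 139] [125. 176.] [-87. -98.] [ 5. 32.] 89.49629974365234
[ 233  162   45  102 3364] [254. 214.] [-76.  13.] [89. 36.] 12.711702346801758
[351 200  16  37 121] [358. 220.] [-91.  99.] [34.  4.] 0.8579804301261902
[120 222   5  22  65] [122. 232.] [-33. -98.] [22.  4.] 1.3623578548431396
[230 289  60  18 601] [260. 296.] [ 2. 37.] [18. 57.] 0.8634963631629944
```

Request:
play_rows(
  targets=[
    [1, 0.0126, 0, 0, -0.0048, 0.0312, -0.1045],
    [1, 0, 0.0031, 0, -0.0047, 0.0313, -0.1044],
    [1, 0, 0, -0.0331, 0, 0, 0],
    [1, 0, 0, 0, 0, 0, 0],
    [1, -0.0004, 0.0022, -0.0077, 0, 0, 0],
    [1, -0.0002, 0.0011, -0.0038, 0, 0, 0],
    [1, -0.0002, 0.0011, -0.0038, 0, 0, 0],
    [1, 0, 0, 0, 0, 0, 0],
  ],
)

```text
time_s: 35.28
position: [0.5631, -0.0423, 0.0714]
tcp_rot: [[-0.179, 0.982, -0.054], [0.944, 0.187, 0.273], [0.278, -0.002, -0.96]]
force: [0.0, 1.0, -0.6]
opening: 0.275
```

```bash
python3 - <<'E'
from tgt import *
delta(tray(-.08,.026,.024),Rt())
E
```

```text
t 35.27 pos [ 0.5631 -0.0423  0.0714] tray [-0.0815  0.0251  0.0325] F [ 0.   1.  -0.6] 
 d [ 0.0007  0.0011 -0.0086] rv [-0.0022 -0.0029 -0.0011]
```

Down in small steps to contact.

Request:
play_rows(
  targets=[
    [1, -0.0002, 0.0011, -0.0038, 0, 0, 0],
    [1, -0.0002, 0.0011, -0.0038, 0, 0, 0],
    [1, 0, 0, 0, 0, 0, 0],
  ],
)

```text
time_s: 35.65
position: [0.5643, -0.0412, 0.0646]
tcp_rot: [[-0.179, 0.982, -0.051], [0.944, 0.186, 0.272], [0.276, 0.0, -0.961]]
force: [0.5, -2.6, 4.6]
opening: 0.275
```

Request:
play_rows(
  targets=[
    [1, -0.0002, 0.0008, -0.0029, 0, 0, 0],
    [1, 0, 0, 0, 0, 0, 0],
  ],
)

```text
time_s: 35.9
position: [0.5646, -0.041, 0.0619]
tcp_rot: [[-0.179, 0.982, -0.05], [0.944, 0.186, 0.271], [0.275, 0.001, -0.961]]
force: [0.2, -3.2, 6.3]
opening: 0.269
```

Request:
play_rows(
  targets=[
    [1, -0.0002, 0.0008, -0.0029, 0, 0, 0],
    [1, 0, 0, 0, 0, 0, 0],
  ],
)

```text
time_s: 36.15
position: [0.5647, -0.0405, 0.0591]
tcp_rot: [[-0.18, 0.982, -0.049], [0.945, 0.186, 0.27], [0.275, 0.002, -0.962]]
force: [1.7, -4.0, 5.7]
opening: 0.271
```

Request:
play_rows(
  targets=[
    [1, -0.0002, 0.0008, -0.0029, 0, 0, 0],
    [1, -0.0002, 0.0008, -0.0029, 0, 0, 0],
    [1, 0, 0, 0, 0, 0, 0],
  ],
)

```text
time_s: 36.52
position: [0.5644, -0.0392, 0.0532]
tcp_rot: [[-0.18, 0.982, -0.049], [0.945, 0.186, 0.27], [0.274, 0.002, -0.962]]
force: [2.0, -4.8, 6.8]
opening: 0.273
```

Request:
play_rows(
  targets=[
    [0.5, 0, 0, 0, 0, 0, 0],
    [0.5, 0, 0, 0, 0, 0, 0],
    [0.5, 0.001, -0.0054, 0.0192, 0, 0, 0],
    [0.5, 0.0021, -0.0108, 0.0385, 0, 0, 0],
    [0.5, 0.0021, -0.0108, 0.0385, 0, 0, 0],
    [0.5, -0.02, 0.02, 0.01, 0, 0, 0],
    [0.5, 0, 0, 0, 0, 0, 0],
    [0.5, 0, 0, 0, 0, 0, 0],
  ],
)

```text
time_s: 37.52
position: [0.5473, -0.044, 0.1577]
tcp_rot: [[-0.179, 0.982, -0.055], [0.944, 0.187, 0.273], [0.278, -0.003, -0.96]]
force: [-0.2, -0.3, 0.1]
opening: 0.504
```

```bash
cat > tl.py <<'E'
from seg import *
def look(name,hs=(.024,),zb=None):
    w=bot.capture('wrist');cv2.imwrite(f'pics/{name}.png',w);cw=bot.get_calibration('wrist')
    b,g,r=[w[...,i].astype(float)+1 for i in range(3)]
    m=((r>35)&(b/r<.5)&(g/r<.70)&(g/r>.33)).astype(np.uint8)
    N,L,S,C=cv2.connectedComponentsWithStats(m)
    for i in range(1,N):
        if S[i,4]>150:
            v,u_=np.nonzero(L==i)
            for h in hs:
                W=[]
                for a_,b_ in zip(u_,v):
                    o,d=ray('wrist',a_,b_,cw)
                    if zb is None: k=(h-(o-T0)@tn)/(d@tn);W.append(to_tray(o+k*d)[:2]*1000)
                    else: k=(zb-o[2])/d[2];W.append((o+k*d)[:2]*1000)
                rc=cv2.minAreaRect(np.array(W,np.float32));print(S[i],C[i].round(),h,np.round(rc[0],1),np.round(rc[1],1),round(rc[2],1))
E
python3 - <<'E'
from tl import *
delta(tray(-.08,.026,.1),Rt())
look('w14',(.022,))
E
```

```text
t 37.52 pos [ 0.5473 -0.044   0.1577] tray [-0.1065  0.0092  0.1151] F [-0.2 -0.3  0.1] 
 d [ 0.0205 -0.0177 -0.0219] rv [-0.0021 -0.0033 -0.0013]
[486   0  26  21 414] [499.   8.] 0.022 [-310.2  280.2] [23.4 49.2] 17.2
[  83   21   49   42 1614] [106.  41.] 0.022 [-246.1 -129.9] [50.  38.8] 76.9
[349  68  17 169 640] [359. 146.] 0.022 [-134.2  103. ] [161.7   4.9] 0.5
[133  71  15 127 498] [139. 129.] 0.022 [-154.4  -98.5] [  6.2 118.7] 89.7
[211 288  88   6 413] [254. 291.] 0.022 [12.4  7. ] [ 6.5 94.2] 0.9
```

```bash
cat > tl.py <<'E'
from seg import *
def warp(w,cw,h,n='wrist',res=2):
    """tray-plane map: rows x from -215..0 mm, cols y -100..100 at height h, 1px = res mm"""
    xs=np.arange(-.215,.001,res/1000);ys=np.arange(-.1,.1001,res/1000)
    U=np.array([[proj(n,tray(x,y,h),cw) for y in ys] for x in xs],np.float32)
    return xs,ys,cv2.remap(w,U[...,0],U[...,1],cv2.INTER_LINEAR)
def look(name,h=.022,n='wrist'):
    w=bot.capture(n);cw=bot.get_calibration(n);cv2.imwrite(f'pics/{name}.png',w)
    xs,ys,k=warp(w,cw,h,n); H=cv2.cvtColor(k,cv2.COLOR_BGR2HSV)
    m=((H[...,1]>95)&(H[...,2]>20)).astype(np.uint8)
    N,L,S,C=cv2.connectedComponentsWithStats(m)
    for i in range(1,N):
        if S[i,4]>60:
            v,u=np.nonzero(L==i); rc=cv2.minAreaRect(np.column_stack([xs[v],ys[u]]).astype(np.float32)*1000)
            print('tray x,y',np.round(rc[0],1),np.round(rc[1],1),round(rc[2],1),S[i,4],k[L==i].mean(0).round())
    return m
def art(m):
    for r in m[::4,::3]: print(''.join('#' if c else '.' for c in r))
E
python3 - <<'E'
from tl import *
m=look('w14b');art(m)
E
```

```text
tray x,y [-134.  -87.] [ 26. 162.] 90.0 406 [42. 58. 82.]
tray x,y [-136.    99.9] [161.   17.9] 6.4 99 [49. 64. 88.]
tray x,y [-118.1   12.7] [118.2  38.2] 20.3 644 [ 57.  76. 109.]
tray x,y [-18.2 -80.4] [12.5 37.6] 63.4 82 [38. 66. 83.]
tray x,y [-18.2  94.4] [35.8 12.5] 26.6 71 [32. 51. 65.]
###########....................###
##................................
##................................
##................................
##................................
##..............#.................
##..............###...............
##..............###...............
##..............###...............
##..............###...............
##..............###...............
##..............###...............
##..............#######...........
##.................####...........
##.................####...........
##.................####...........
##.................###............
#..................####...........
##.................####...........
#..................####....#......
##..........................#.....
..................................
..................................
....#..........................##.
...##...........................##
...#.............................#
..##.............................#
```

```bash
python3 - <<'E'
from tl import *
w=cv2.imread('pics/w14b.png');cw=bot.get_calibration('wrist')
xs,ys,k=warp(w,cw,.024,res=1);H=cv2.cvtColor(k,cv2.COLOR_BGR2HSV);m=(H[...,1]>95)&(H[...,2]>20)
for x in range(-180,-50,10):
    r=np.nonzero(m[x+215,60:160])[0]+60; r=ys[r]*1000
    print(x,(r.min().round(),r.max().round(),len(r)) if len(r) else None)
c=np.nonzero(m[:,125])[0]; print('y=25 x range',xs[c].min()*1000,xs[c].max()*1000,len(c)); c=np.nonzero(m[:,105])[0]; print('y=5',xs[c].min()*1000,xs[c].max()*1000,len(c))
E
```

```text
-180 None
-170 (np.float64(-9.0), np.float64(12.0), 21)
-160 (np.float64(-9.0), np.float64(12.0), 22)
-150 (np.float64(-9.0), np.float64(12.0), 22)
-140 (np.float64(-9.0), np.float64(13.0), 23)
-130 (np.float64(-9.0), np.float64(13.0), 23)
-120 (np.float64(-9.0), np.float64(32.0), 42)
-110 (np.float64(11.0), np.float64(34.0), 24)
-100 (np.float64(11.0), np.float64(35.0), 25)
-90 (np.float64(12.0), np.float64(32.0), 21)
-80 (np.float64(13.0), np.float64(34.0), 21)
-70 (np.float64(13.0), np.float64(34.0), 22)
-60 None
y=25 x range -120.99999999999991 -62.999999999999865 59
y=5 -174.99999999999997 -117.99999999999991 56
```

Request:
play_rows(
  targets=[
    [0.5, -0.0131, 0.0304, 0.0092, 0, 0, 0],
    [0.5, 0, 0, 0, 0, 0, 0],
    [0.5, -0.0026, 0.0136, -0.0481, 0, 0, 0],
    [0.5, -0.0018, 0.0095, -0.0336, 0, 0, 0],
    [0.5, -0.001, 0.0054, -0.0192, 0, 0, 0],
    [0.5, 0, 0, 0, 0, 0, 0],
  ],
)

```text
time_s: 38.38
position: [0.5281, 0.0147, 0.0647]
tcp_rot: [[-0.178, 0.982, -0.058], [0.943, 0.187, 0.274], [0.28, -0.006, -0.96]]
force: [0.4, 0.1, -0.2]
opening: 0.497
```

```bash
python3 - <<'E'
from tgt import *
delta(tray(-.14,.002,.010),Rt())
E
```

```text
t 38.38 pos [0.5281 0.0147 0.0647] tray [-0.1398  0.0012  0.0088] F [ 0.4  0.1 -0.2] 
 d [0.0007 0.0001 0.0012] rv [-0.003  -0.0064 -0.0011]
```

Request:
play_rows(
  targets=[
    [1, 0.0005, 0, 0.001, 0.003, 0.006, 0.001],
    [1, 0, 0, 0, 0, 0, 0],
    [1, 0, 0, 0, 0, 0, 0],
    [1, 0, 0, 0, 0, 0, 0],
    [1, 0, 0, 0, 0, 0, 0],
    [1, 0.0004, -0.0022, 0.0077, 0, 0, 0],
    [1, -0.0236, -0.0045, 0, 0, 0, 0],
    [1, 0.0045, -0.0236, -0.0069, 0, 0, 0],
    [1, 0.0067, -0.0354, -0.0103, 0, 0, 0],
    [1, 0.0067, -0.0354, -0.0103, 0, 0, 0],
    [1, 0, 0, 0, 0, 0, 0],
  ],
)

```text
time_s: 39.75
position: [0.5247, -0.0887, 0.0472]
tcp_rot: [[-0.175, 0.983, -0.059], [0.943, 0.185, 0.275], [0.281, -0.007, -0.96]]
force: [-0.1, 0.5, 0.2]
opening: 0.273
```

```bash
python3 - <<'E'
from tgt import *
delta(tray(-.03,-.022,.0105),Rt());print(bot.read_state()['opening'])
E
```

```text
t 39.75 pos [ 0.5247 -0.0887  0.0472] tray [-0.0379 -0.0213  0.0199] F [-0.1  0.5  0.2] 
 d [ 0.0003 -0.005  -0.0112] rv [-0.0045 -0.0083  0.0012]
0.27306865510079587
```

Request:
play_rows(
  targets=[
    [1, -0.0003, 0.0016, -0.0058, -0.0045, -0.0083, 0.001],
    [1, -0.0001, 0.0005, -0.0019, 0, 0, 0],
    [1, 0, 0, 0, 0, 0, 0],
  ],
)

```text
time_s: 40.12
position: [0.5229, -0.0835, 0.0414]
tcp_rot: [[-0.184, 0.982, -0.053], [0.944, 0.191, 0.27], [0.276, -0.001, -0.961]]
force: [-1.9, -3.5, 7.6]
opening: 0.27
```

Request:
play_rows(
  targets=[
    [1, -0.0001, 0.0003, -0.001, 0, 0, 0],
    [1, 0.0007, -0.0038, -0.0011, 0, 0, 0],
    [1, 0.0007, -0.0038, -0.0011, 0, 0, 0],
    [1, 0.0005, -0.0028, -0.0008, 0, 0, 0],
    [1, 0, 0, 0, 0, 0, 0],
  ],
)

```text
time_s: 40.75
position: [0.5245, -0.0904, 0.0393]
tcp_rot: [[-0.182, 0.982, -0.054], [0.942, 0.19, 0.277], [0.282, -0.001, -0.959]]
force: [-1.8, 2.7, 19.1]
opening: 0.272
```

```bash
python3 - <<'E'
from tgt import *
delta(tray(-.022,-.022,.0105),Rt());f=bot.read_state()['force'];print(f@tx,f@tn)
E
```

```text
t 40.75 pos [ 0.5245 -0.0904  0.0393] tray [-0.0341 -0.0218  0.0127] F [-1.8  2.7 19.1] 
 d [ 0.0018 -0.0109 -0.0054] rv [-0.0063 -0.0017 -0.004 ]
-8.161395992431206 17.516865703750337
```

Request:
play_rows(
  targets=[
    [1, 0.0001, -0.0005, 0.0019, 0, 0, 0],
    [1, 0.0001, -0.0004, 0.0014, 0, 0, 0],
    [1, 0, 0, 0, 0, 0, 0],
  ],
)

```text
time_s: 41.12
position: [0.5252, -0.0946, 0.0393]
tcp_rot: [[-0.182, 0.982, -0.053], [0.944, 0.19, 0.272], [0.277, -0.001, -0.961]]
force: [0.6, -0.1, -1.2]
opening: 0.269
```

```bash
python3 - <<'E'
from tgt import *
delta(tray(-.022,-.022,.0105),Rt());f=bot.read_state()['force'];print(f@tx,f@tn)
E
```

```text
t 41.12 pos [ 0.5252 -0.0946  0.0393] tray [-0.03   -0.0219  0.0138] F [ 0.6 -0.1 -1.2] 
 d [ 0.0012 -0.0067 -0.0054] rv [-0.0009 -0.0011 -0.0037]
0.5037843032167992 -1.0585467675812827
```

Free now; slide on toward the stop (expect contact at x ≈ −0.022).

Request:
play_rows(
  targets=[
    [1, 0.0007, -0.0038, -0.0011, 0, 0, 0],
    [1, 0.0005, -0.0028, -0.0008, 0, 0, 0],
    [1, 0, 0, 0, 0, 0, 0],
  ],
)

```text
time_s: 41.5
position: [0.5263, -0.1004, 0.0376]
tcp_rot: [[-0.18, 0.982, -0.054], [0.943, 0.188, 0.275], [0.28, -0.001, -0.96]]
force: [0.3, 4.7, 2.1]
opening: 0.267
```

Request:
play_rows(
  targets=[
    [1, 0.0004, -0.0019, -0.0006, 0, 0, 0],
    [1, 0.0002, -0.001, -0.0003, 0, 0, 0],
    [1, 0, 0, 0, 0, 0, 0],
  ],
)

```text
time_s: 41.88
position: [0.5263, -0.1004, 0.0376]
tcp_rot: [[-0.179, 0.982, -0.055], [0.942, 0.187, 0.28], [0.285, -0.002, -0.958]]
force: [1.5, 11.7, 7.9]
opening: 0.274
```

```bash
python3 - <<'E'
from tgt import *
delta(tray(-.022,-.022,.0105),Rt());f=bot.read_state()['force'];print(f@tx,f@tn)
E
```

```text
t 41.88 pos [ 0.5263 -0.1004  0.0376] tray [-0.0239 -0.022   0.0139] F [ 1.5 11.7  7.9] 
 d [ 0.0001 -0.0008 -0.0038] rv [-0.0092 -0.0038 -0.0015]
-12.944066892567442 4.4904283282373
```

Request:
play_rows(
  targets=[
    [1, -0.0003, 0.0017, 0.0005, 0.009, 0.004, 0.001],
    [1, -0.0001, 0.0005, -0.0019, 0, 0, 0],
    [0.55, 0, 0, 0, 0, 0, 0],
    [0.55, 0, 0, 0, 0, 0, 0],
    [0.55, 0.001, -0.0054, 0.0192, 0, 0, 0],
    [0.55, 0.0016, -0.0082, 0.0288, 0, 0, 0],
    [1, 0.0075, 0.0409, 0.0111, 0, 0, 0],
    [1, 0.0075, 0.0409, 0.0111, 0, 0, 0],
    [1, 0.0075, 0.0409, 0.0111, 0, 0, 0],
    [1, 0, 0, 0, 0, 0, 0],
    [1, 0, 0, 0, 0, 0, 0],
  ],
)

```text
time_s: 43.25
position: [0.5521, 0.0059, 0.1162]
tcp_rot: [[-0.182, 0.982, -0.057], [0.941, 0.19, 0.279], [0.285, -0.003, -0.959]]
force: [-0.1, 0.1, -0.6]
opening: 0.022
```

```bash
python3 - <<'E'
from tl import *
delta(tray(-.145,.023,.012),Rt());m=look('w15');art(m)
E
```

```text
t 43.25 pos [0.5521 0.0059 0.1162] tray [-0.1414  0.0232  0.0619] F [-0.1  0.1 -0.6] 
 d [-0.0034  0.017  -0.047 ] rv [-0.0087 -0.0045 -0.0043]
tray x,y [-154.  -94.] [122.  12.] 0.0 390 [35. 48. 68.]
tray x,y [-165.   98.] [100.   4.] 0.0 64 [44. 60. 86.]
tray x,y [-45.   0.] [200.  44.] 90.0 1012 [23. 41. 54.]
##...............................#
##................................
##................................
##................................
##................................
##................................
##................................
###...............................
##................................
##................................
##................................
###...............................
###...............................
###.................#.............
###.................#.............
###...............#.#.............
..................#....#..........
.......................#..........
.......................#..........
###...............#....#..........
###...............................
###...............................
###.###############....###########
##################################
#..#.#.####.#.#...................
..................................
..................................
```

Request:
play_rows(
  targets=[
    [1, -0.002, 0.0103, -0.0285, -0.0087, -0.0045, -0.0043],
    [1, -0.0014, 0.0067, -0.0185, 0, 0, 0],
    [1, 0, 0, 0, 0, 0, 0],
    [1, 0.0018, -0.0094, -0.0028, 0, 0, 0],
    [1, 0.0018, -0.0094, -0.0028, 0, 0, 0],
    [1, 0.0018, -0.0094, -0.0028, 0, 0, 0],
    [1, 0.0018, -0.0094, -0.0028, 0, 0, 0],
    [1, 0.0018, -0.0094, -0.0028, 0, 0, 0],
    [1, 0.0018, -0.0094, -0.0028, 0, 0, 0],
    [1, 0.0009, -0.0047, -0.0014, 0, 0, 0],
    [1, 0, 0, 0, 0, 0, 0],
  ],
)

```text
time_s: 44.68
position: [0.5604, -0.0378, 0.0512]
tcp_rot: [[-0.178, 0.983, -0.051], [0.944, 0.185, 0.272], [0.277, -0.0, -0.961]]
force: [-0.3, -0.7, 0.1]
opening: 0.003
```

```bash
python3 - <<'E'
from tgt import *
delta(tray(-.07,.023,.012),Rt());f=bot.read_state()['force'];print(f@tx,f@tn)
E
```

```text
t 44.67 pos [ 0.5604 -0.0378  0.0512] tray [-0.0807  0.0232  0.0117] F [-0.3 -0.7  0.1] 
 d [ 0.0017 -0.0102 -0.0026] rv [-0.001  -0.0002  0.0009]
0.5522275508217934 0.26933617311271923
```

Request:
play_rows(
  targets=[
    [1, 0.0011, -0.0057, -0.0017, 0, 0, 0],
    [1, 0.0005, -0.0028, -0.0008, 0, 0, 0],
    [1, 0.0005, -0.0028, -0.0008, 0, 0, 0],
    [1, 0, 0, 0, 0, 0, 0],
  ],
)

```text
time_s: 45.18
position: [0.561, -0.0441, 0.0494]
tcp_rot: [[-0.176, 0.983, -0.055], [0.942, 0.184, 0.281], [0.286, -0.002, -0.958]]
force: [-0.4, 11.8, 7.7]
opening: 0.005
```

```bash
python3 - <<'E'
from tgt import *
delta(tray(-.07,.023,.012),Rt());f=bot.read_state()['force'];print(f@tx,f@tn)
E
```

```text
t 45.17 pos [ 0.561  -0.0441  0.0494] tray [-0.0741  0.0227  0.0117] F [-0.4 11.8  7.7] 
 d [ 0.0011 -0.0038 -0.0008] rv [-0.0101 -0.004   0.0016]
-13.386502267082468 4.131633214695494
```

Request:
play_rows(
  targets=[
    [1, -0.0036, 0.0189, 0.0055, 0.01, 0.004, -0.0015],
    [1, -0.0442, -0.0084, 0, 0, 0, 0],
    [1, 0, 0, 0, 0, 0, 0],
    [1, 0.0014, -0.0076, -0.0022, 0, 0, 0],
    [1, 0.0014, -0.0076, -0.0022, 0, 0, 0],
    [1, 0.0004, -0.0019, -0.0006, 0, 0, 0],
    [1, 0.0002, -0.001, -0.0003, 0, 0, 0],
    [1, 0, 0, 0, 0, 0, 0],
  ],
)

```text
time_s: 46.18
position: [0.5185, -0.0525, 0.0497]
tcp_rot: [[-0.173, 0.983, -0.055], [0.94, 0.182, 0.29], [0.295, -0.002, -0.955]]
force: [2.4, 12.5, 10.3]
opening: 0.007
```

```bash
python3 - <<'E'
from tgt import *
delta(tray(-.07,-.022,.012),Rt());f=bot.read_state()['force'];print(f@tx,f@tn)
E
```

```text
t 46.17 pos [ 0.5185 -0.0525  0.0497] tray [-0.0739 -0.0207  0.0121] F [ 2.4 12.5 10.3] 
 d [-0.0006 -0.0038 -0.0012] rv [-0.0196 -0.0054  0.0041]
-14.242557917214201 6.6225879976270265
```

Request:
play_rows(
  targets=[
    [1, -0.0036, 0.0189, 0.0055, -0.01, -0.003, 0.002],
    [1, 0.0427, 0.008, 0, 0, 0, 0],
    [1, 0.0427, 0.008, 0, 0, 0, 0],
    [1, 0, 0, 0, 0, 0, 0],
    [1, 0.0014, -0.0076, -0.0022, 0, 0, 0],
    [1, 0.0014, -0.0076, -0.0022, 0, 0, 0],
    [1, 0.0004, -0.0019, -0.0006, 0, 0, 0],
    [1, 0.0002, -0.001, -0.0003, 0, 0, 0],
    [1, 0, 0, 0, 0, 0, 0],
  ],
)

```text
time_s: 47.3
position: [0.6007, -0.0361, 0.0492]
tcp_rot: [[-0.175, 0.983, -0.057], [0.942, 0.184, 0.28], [0.286, -0.004, -0.958]]
force: [-1.0, 9.8, 5.6]
opening: 0.006
```

```bash
python3 - <<'E'
from tgt import *
delta(tray(-.07,.065,.012),Rt());f=bot.read_state()['force'];print(f@tx,f@tn)
E
```

```text
t 47.3 pos [ 0.6007 -0.0361  0.0492] tray [-0.0745  0.0632  0.0114] F [-1.   9.8  5.6] 
 d [ 0.0027 -0.004  -0.0007] rv [-0.0093 -0.0062  0.0018]
-10.946222964059006 2.6641915205683175
```

Request:
play_rows(
  targets=[
    [1, -0.0036, 0.0189, 0.0055, 0, 0, 0],
    [1, 0.0026, -0.0136, 0.048, 0, 0, 0],
    [0.4, 0.003, -0.02, 0.055, 0, 0, 0],
    [0.4, 0.003, -0.04, 0.04, 0, 0, 0],
    [0.4, 0.003, -0.045, 0.03, -0.091, -0.0173, 0],
    [0.4, 0.003, -0.045, 0.02, -0.091, -0.0173, 0],
    [0.4, 0.003, -0.045, 0, -0.092, -0.0173, 0],
    [0.4, 0.003, -0.03, 0, 0, 0, -0.125],
    [0.4, 0, 0, 0, 0, 0, -0.125],
    [0.4, 0, 0, 0, 0, 0, 0],
    [0.4, 0, 0, 0, 0, 0, 0],
  ],
)

```text
time_s: 48.68
position: [0.6198, -0.2588, 0.2468]
tcp_rot: [[0.061, 0.998, -0.001], [0.998, -0.061, 0.002], [0.002, -0.001, -1.0]]
force: [-0.9, 0.2, 0.4]
opening: 0.602
```

```bash
python3 - <<'E'
from seg import *
s=bot.read_state();print(s['time_s'],s['position'],s['tcp_rot'].round(3))
w=bot.capture('wrist');cw=bot.get_calibration('wrist');cv2.imwrite('pics/w16.png',w);t=bot.capture('top');cv2.imwrite('pics/t16.png',t)
print(proj('wrist',(.622,-.281,.02),cw));[print(*x) for x in blobs('wrist',w,.02,cw,(0,0,512,384))]
print('TOP');[print(*x) for x in blobs('top',t,.02,bot.get_calibration('top'),(80,160,400,280))]
E
```

```text
48.675 [ 0.61978445 -0.25882621  0.24678537] [[ 0.061  0.998 -0.001]
 [ 0.998 -0.061  0.002]
 [ 0.002 -0.001 -1.   ]]
[258.31273423 170.83277434]
[251, 150, 18, 44, 585] [259.5, 171.9] [ 623.6 -282.4] [60.4 22.5] 88.4
TOP
[189, 173, 74, 21, 309] [242.0, 183.9] [616.   -1.9] [ 67.7 231.6] 7.4
[243, 198, 14, 10, 77] [248.8, 202.5] [565.4 -77. ] [23.1 45.2] 7.4
[90, 250, 13, 13, 117] [95.5, 256.0] [423.1 412. ] [35.8 36.7] 82.4seg.py:5: RuntimeWarning: divide by zero encountered in divide
  m=((r>60)&(b/r<.42)&(g/r<.68)&(g/r>.35)).astype(np.uint8)
seg.py:5: RuntimeWarning: invalid value encountered in divide
  m=((r>60)&(b/r<.42)&(g/r<.68)&(g/r>.35)).astype(np.uint8)
```

Request:
play_rows(
  targets=[
    [0.4, 0.0037, -0.0237, 0, 0, 0, 0.033],
    [0.4, 0, 0, -0.06, 0, 0, 0],
    [0.4, 0, 0, -0.06, 0, 0, 0],
    [0.4, 0, 0, -0.06, 0, 0, 0],
    [0.4, 0, 0, -0.04, 0, 0, 0],
    [0.4, 0, 0, -0.017, 0, 0, 0],
    [0.4, 0, 0, 0, 0, 0, 0],
    [1, 0, 0, 0, 0, 0, 0],
    [1, 0, 0, 0, 0, 0, 0],
    [1, 0, 0, 0, 0, 0, 0],
    [1, 0, 0, 0, 0, 0, 0],
    [1, 0, 0, 0, 0, 0, 0],
  ],
)

```text
time_s: 50.28
position: [0.6244, -0.2832, 0.0109]
tcp_rot: [[0.03, 1.0, 0.0], [1.0, -0.03, 0.001], [0.001, 0.0, -1.0]]
force: [-0.2, 0.4, 4.4]
opening: 0.273
```

Request:
play_rows(
  targets=[
    [1, 0, 0, 0.04, 0, 0, 0],
    [1, 0, 0, 0.05, 0, 0, 0],
    [1, 0, 0, 0.05, 0, 0, 0],
    [1, 0, 0, 0, 0, 0, 0],
  ],
)

```text
time_s: 50.78
position: [0.6268, -0.2848, 0.1551]
tcp_rot: [[0.03, 1.0, 0.008], [1.0, -0.03, -0.004], [-0.004, 0.008, -1.0]]
force: [-0.4, 0.4, -1.2]
opening: 0.272
```

```bash
python3 - <<'E'
from tgt import *
delta(tray(-.05,-.066,.10),Rt());delta(tray(-.042,-.066,.014),Rt())
E
```

```text
t 50.77 pos [ 0.6268 -0.2848  0.1551] tray [0.1359 0.0426 0.1819] F [-0.4  0.4 -1.2] 
 d [-0.1441  0.1775 -0.0275] rv [0.2823 0.0302 0.2166]
t 50.77 pos [ 0.6268 -0.2848  0.1551] tray [0.1359 0.0426 0.1819] F [-0.4  0.4 -1.2] 
 d [-0.1471  0.1933 -0.1124] rv [0.2823 0.0302 0.2166]
```

Request:
play_rows(
  targets=[
    [1, -0.0318, 0.0515, 0.01, 0.0565, 0.006, 0.0433],
    [1, -0.0318, 0.0515, 0, 0.0565, 0.006, 0.0433],
    [1, -0.0319, 0.0515, 0, 0.0565, 0.006, 0.0433],
    [1, -0.0319, 0.0515, 0, 0.0564, 0.006, 0.0433],
    [1, -0.0319, 0.0516, 0, 0.0564, 0.006, 0.0433],
    [1, 0, 0, -0.05, 0, 0, 0],
    [1, 0, 0, -0.04, 0, 0, 0],
    [1, 0, 0, 0, 0, 0, 0],
    [1, 0, 0, 0, 0, 0, 0],
  ],
)

```text
time_s: 51.9
position: [0.4647, -0.0254, 0.0702]
tcp_rot: [[-0.178, 0.982, -0.061], [0.943, 0.188, 0.275], [0.281, -0.009, -0.96]]
force: [0.4, 0.2, -0.1]
opening: 0.27
```

```bash
python3 - <<'E'
from tgt import *
delta(tray(-.11,-.066,.012),Rt())
E
```

```text
t 51.9 pos [ 0.4647 -0.0254  0.0702] tray [-0.1148 -0.0686  0.0217] F [ 0.4  0.2 -0.1] 
 d [ 0.0028 -0.0013 -0.0106] rv [-0.0041 -0.0097 -0.002 ]
```

Request:
play_rows(
  targets=[
    [1, 0.0028, -0.0013, -0.006, -0.0041, -0.0097, -0.002],
    [1, 0, 0, -0.0035, 0, 0, 0],
    [1, -0.0001, 0.0003, -0.001, 0, 0, 0],
    [1, 0, 0, 0, 0, 0, 0],
  ],
)

```text
time_s: 52.4
position: [0.4674, -0.0263, 0.0596]
tcp_rot: [[-0.179, 0.983, -0.051], [0.945, 0.186, 0.271], [0.275, 0.001, -0.961]]
force: [0.4, 0.2, -0.7]
opening: 0.276
```

```bash
python3 - <<'E'
from tgt import *
delta(tray(-.11,-.066,.0108),Rt())
E
```

```text
t 52.4 pos [ 0.4674 -0.0263  0.0596] tray [-0.1105 -0.0661  0.0119] F [ 0.4  0.2 -0.7] 
 d [ 0.0001 -0.     -0.0012] rv [ 0.0004  0.0007 -0.0002]
```

Request:
play_rows(
  targets=[
    [1, 0.0031, -0.0165, -0.0048, 0, 0, 0],
    [1, 0.0031, -0.0165, -0.0048, 0, 0, 0],
    [1, 0, 0, -0.001, 0, 0, 0],
    [0.6, 0, 0, 0, 0, 0, 0],
    [0.6, 0, 0, 0, 0, 0, 0],
    [0.6, 0.001, -0.0054, 0.0192, 0, 0, 0],
    [0.6, 0.0016, -0.0082, 0.0288, 0, 0, 0],
    [1, -0.005, 0.0283, 0.0083, 0, 0, 0],
    [1, -0.005, 0.0283, 0.0083, 0, 0, 0],
    [1, 0, 0, 0, 0, 0, 0],
    [1, 0, 0, 0, 0, 0, 0],
  ],
)

```text
time_s: 53.78
position: [0.4665, -0.0166, 0.1135]
tcp_rot: [[-0.18, 0.982, -0.05], [0.945, 0.187, 0.27], [0.274, 0.001, -0.962]]
force: [0.2, -0.2, -0.4]
opening: 0.043
```

```bash
python3 - <<'E'
from tgt import *
delta(tray(-.136,-.066,.012),Rt());print(bot.read_state()['opening'])
E
```

```text
t 53.77 pos [ 0.4665 -0.0166  0.1135] tray [-0.1347 -0.0651  0.061 ] F [ 0.2 -0.2 -0.4] 
 d [-0.0037  0.0145 -0.0467] rv [ 0.0011  0.0014 -0.0009]
0.0432983379266719
```

Down, then push downhill to about x = −0.074.

Request:
play_rows(
  targets=[
    [1, -0.0022, 0.0085, -0.028, 0, 0, 0],
    [1, -0.0015, 0.006, -0.0187, 0, 0, 0],
    [1, 0, 0, 0, 0, 0, 0],
    [1, 0.0018, -0.0094, -0.0028, 0, 0, 0],
    [1, 0.0018, -0.0094, -0.0028, 0, 0, 0],
    [1, 0.0018, -0.0094, -0.0028, 0, 0, 0],
    [1, 0.0018, -0.0094, -0.0028, 0, 0, 0],
    [1, 0.0018, -0.0094, -0.0028, 0, 0, 0],
    [1, 0.0009, -0.0047, -0.0014, 0, 0, 0],
    [1, 0.0009, -0.0047, -0.0014, 0, 0, 0],
    [1, 0.0006, -0.0033, -0.0009, 0, 0, 0],
    [1, 0, 0, 0, 0, 0, 0],
  ],
)

```text
time_s: 55.28
position: [0.4735, -0.0611, 0.0491]
tcp_rot: [[-0.179, 0.983, -0.052], [0.944, 0.186, 0.272], [0.276, -0.0, -0.961]]
force: [-0.7, 2.5, 0.4]
opening: 0.01
```

```bash
python3 - <<'E'
from tgt import *
delta(tray(-.07,-.066,.012),Rt());f=bot.read_state()['force'];print(f@tx,f@tn)
E
```

```text
t 55.27 pos [ 0.4735 -0.0611  0.0491] tray [-0.0737 -0.0666  0.0116] F [-0.7  2.5  0.4] 
 d [ 0.0012 -0.0034 -0.0006] rv [-0.0007 -0.0003 -0.0003]
-2.5904694166830664 -0.3010396040843925
```

Request:
play_rows(
  targets=[
    [1, 0.0003, -0.0017, -0.0005, 0, 0, 0],
    [1, 0, 0, 0, 0, 0, 0],
  ],
)

```text
time_s: 55.52
position: [0.4733, -0.0612, 0.0491]
tcp_rot: [[-0.178, 0.983, -0.053], [0.943, 0.186, 0.274], [0.279, -0.001, -0.96]]
force: [0.2, 5.5, 4.4]
opening: 0.003
```

Request:
play_rows(
  targets=[
    [1, -0.0036, 0.0189, 0.0055, 0, 0, 0],
    [1, 0.0026, -0.0136, 0.048, 0, 0, 0],
    [1, 0, 0, 0.06, 0, 0, 0],
    [1, 0, 0, 0.06, 0, 0, 0],
    [1, 0, -0.03, 0.05, 0, 0, 0],
    [1, -0.01, -0.055, 0, 0, 0, 0],
    [1, -0.01, -0.055, 0, 0, 0, 0],
    [1, -0.01, -0.055, 0, 0, 0, 0],
    [1, -0.01, -0.055, 0, 0, 0, 0],
    [1, -0.01, -0.055, 0, 0, 0, 0],
    [1, 0, -0.05, 0, 0, 0, 0],
    [1, 0, 0, 0, 0, 0, 0],
  ],
)

```text
time_s: 57.02
position: [0.4228, -0.4161, 0.2712]
tcp_rot: [[-0.176, 0.983, -0.05], [0.946, 0.183, 0.268], [0.273, 0.0, -0.962]]
force: [-0.7, 1.0, -0.9]
opening: 0.007
```

```bash
python3 - <<'E'
from tl import *
s=bot.read_state();print(s['time_s'],s['position'])
t=bot.capture('top');sc=bot.capture('scene');cv2.imwrite('pics/tF.png',t);cv2.imwrite('pics/sF.png',sc)
cv2.imwrite('pics/vF.png',np.vstack([cv2.resize(t[160:290,80:340],(600,300)),cv2.resize(sc[100:230,170:430],(600,300))]))
m=look('tFb',.022,'top');art(m)
E
```

```text
57.025 [ 0.42282349 -0.41612356  0.27116295]
tray x,y [-108.   -0.] [214. 200.] -0.0 2136 [ 38.  77. 119.]
............#.##........#........#
#...........###..................#
.................................#
#................................#
.................................#
#................................#
#................................#
#................................#
#.................................
.................................#
#................................#
.................................#
#................................#
#................................#
#................................#
#................................#
#................................#
#................................#
#.................................
#...###....####...###....####.....
#...####...####...####...####....#
#...####...####...####...####.....
#...####...####...####...####....#
#...####...####...####...####.....
#...####...####...####...####.....
#...####...####...####...####....#
##################################
```

View pics/vF.png

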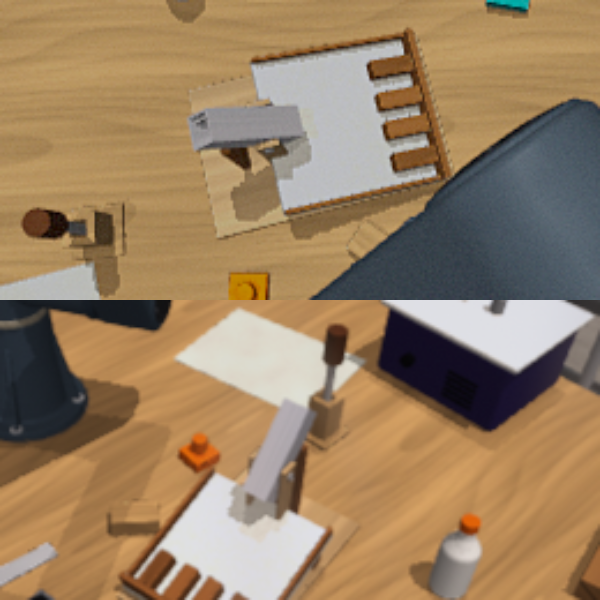

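All four blocks lie parallel against the stop in the top view. The tube is tipped, its mouth is empty, and the rod stands in its stand.

```bash
python3 -c "
from rig import bot
print(bot.hand_in())"
```

```text
the job is handed in; nothing more can be done
None
```

The job is done and handed in at about 57 s of the 210 s allowed. I lifted the cap off into its dish and tipped the tube onto its rest. I then pushed the rod in until the handle met the mouth, and put it back in its stand. The four blocks present, two from the tube and two loose, are side by side on the tray.

**What the last checks showed:**
- **Blocks:** the final top view shows all four lying lengthwise in separate lanes with their ends at the back stop. Closed fingers pushed against each one met firm resistance, between 3 and 14 N, all at the same point within a millimetre.
- **Tube and rod:** the last pictures show the tube still tipped with its mouth empty, and the rod standing.
- **Cap and bench:** I saw the cap seated in its dish right after placing it. It, the ruler and the pliers were out of view or hidden by the arm in the last pictures, so I did not recheck them. The bystanders I could see looked undisturbed.

**What disagreed or went less smoothly:**
- **Scene camera:** it put the tube about 4 mm away from where the top camera did. I relied mostly on the top camera, and the rod went in without trouble.
- **Tube blocks:** they came out partly stacked, so I separated them and set each one down again.
- **Pressing force:** sliding the first tube block along the deck briefly pressed it down with about 17 N, well under the 40 N limit.

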